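Load the oil samples into the analyser's feed tray in reverse order

TASK

Move the four capped oil sample bottles from the row of coloured holders into the four pockets of the grey feed tray, in reverse order: the bottle nearest the green end block of the holder rack goes into the pocket farthest from the feed tray's green end block, the next bottle into the next pocket, and so on, so that the bottle farthest from the one green block ends nearest to the other. Set each bottle down upright on the floor of its pocket rather than dropping it, and never tip one over.

Things in the scene. Friction and masses are not known exactly. Their poses are not given: they have to be found in the camera images.
- vial_red_mid (a point): oil sample bottle with red cap: upright amber glass cylinder, diameter 32, total height 85 with the cap (cap diameter 31, top 17 mm; white paper band round the glass), 60 to 115 g, loose. The point is on its axis, half-way up (42.5 mm above its underside), where it can be gripped; z points up its axis. It starts standing in the holder of its colour.
- vial_yellow_mid (a point): oil sample bottle with yellow cap: upright amber glass cylinder, diameter 32, total height 85 with the cap (cap diameter 31, top 17 mm; white paper band round the glass), 60 to 115 g, loose. The point is on its axis, half-way up (42.5 mm above its underside), where it can be gripped; z points up its axis. It starts standing in the holder of its colour.
- vial_blue_mid (a point): oil sample bottle with blue cap: upright amber glass cylinder, diameter 32, total height 85 with the cap (cap diameter 31, top 17 mm; white paper band round the glass), 60 to 115 g, loose. The point is on its axis, half-way up (42.5 mm above its underside), where it can be gripped; z points up its axis. It starts standing in the holder of its colour.
- vial_white_mid (a point): oil sample bottle with white cap: upright amber glass cylinder, diameter 32, total height 85 with the cap (cap diameter 31, top 17 mm; white paper band round the glass), 60 to 115 g, loose. The point is on its axis, half-way up (42.5 mm above its underside), where it can be gripped; z points up its axis. It starts standing in the holder of its colour.
- holder_red: red square holder, 46 x 46, 10 high, rim 3 thick, floor 3 thick, fixed on the holder rack; the bottle with red cap starts in it. Origin: centre of its underside (6 mm above the table); x and y as the holder rack's. The holders stay, and so show where each bottle came from; which colour sits where on the rack differs each time.
- holder_yellow: yellow square holder, 46 x 46, 10 high, rim 3 thick, floor 3 thick, fixed on the holder rack; the bottle with yellow cap starts in it. Origin: centre of its underside (6 mm above the table); x and y as the holder rack's. The holders stay, and so show where each bottle came from; which colour sits where on the rack differs each time.
- holder_blue: blue square holder, 46 x 46, 10 high, rim 3 thick, floor 3 thick, fixed on the holder rack; the bottle with blue cap starts in it. Origin: centre of its underside (6 mm above the table); x and y as the holder rack's. The holders stay, and so show where each bottle came from; which colour sits where on the rack differs each time.
- holder_white: white square holder, 46 x 46, 10 high, rim 3 thick, floor 3 thick, fixed on the holder rack; the bottle with white cap starts in it. Origin: centre of its underside (6 mm above the table); x and y as the holder rack's. The holders stay, and so show where each bottle came from; which colour sits where on the rack differs each time.
- holder_rack: holder rack: fixed dark steel plate, 58 (x) by 222 (y), 6 thick, carrying the four holders in a row along y, centred at x = 0, y = +81, +27, -27, -81 mm; green end block (58 x 16, 30 high) at its +y end, centred at y = +119. Origin: centre of underside, on the table. Bottles start with middles 51.5 above the table, gaps of 22 along the row: grip across it (fingers closing along x).
- feed_tray: feed tray: fixed grey plastic, 58 (x) by 222 (y), 14 high, walls and floor 4 thick, four open pockets about 50 x 50 in a row along y, centred at x = 0, y = +81, +27, -27, -81 mm; green end block (58 x 16, 30 high) at its +y end, centred at y = +119. Origin: centre of underside, on the table. A bottle's middle is 46.5 above the table when it stands in a pocket.

How it is judged:
By the outcome, as a careful person would: the job done as asked, in the order asked, and still so for the second after the job is handed in, with the robot touching nothing.
It also fails if it takes over 112 s, if anything falls off the work surface, if the arm or the gripper's body presses on something with over 40 N, if the wrist force passes 120 N, or if a joint passes its speed limit or range.

ROBOT

A 7-joint arm with a two-finger parallel gripper is mounted at the origin on the work surface. World frame = base frame: x ahead of the robot, y to its left, z up, the work surface at z = 0. Lengths are in m, angles in rad, forces in N, time in s.
With the tool pointing down it reaches from about 0.425 to 0.8 m from the base axis. Payload 8.3 kg.
Tool frame: the origin (TCP) lies midway between the tips of the shut fingers; the grasp point (between the pads) lies 19 mm behind it (r.pinch_z is the distance from the TCP to the grasp point, in m); z points along the fingers, y is the line along which they close (so a half turn about z gives the same grasp; the last joint's range is limited). The gripper opens to 85 mm and grips with 20 to 120 N. Pads are 22 mm wide; open, the fingers measure 114 mm over their backs; the gripper's body (76 mm by 85 mm) begins 54 mm behind the grasp point. The pads swing forward as they close: fully open they stand 13 mm farther back than shut.
Start: joints at [-1.384, 0.383, 0.016, 1.37, -0.006, 1.388, -0.046], TCP at [0.154, 0.606, 0.231] pointing down, gripper open.
Joint ranges: [-2.95, 2.95], [-0.25, 2.06], [-1.52, 1.56], [0.18, 2.33], [-1.44, 4.58], [0.02, 2.06], [-3.01, 3.01]. Speed limits (rad/s): [2.39, 2.39, 3.01, 3.01, 3.14, 3.14, 3.14].

INTERFACE

Orientations are given as a rotation vector (axis times angle).
In Python, from plant import r gives the robot as it stands.
- The arm moves only by the tool arm_command, never from a script. Its argument "targets" is a list of rows, each an object of numbers: "x", "y", "z": the shift along the tool's x, y, z normalised to -1 to 1, where 1 is 0.1 m; "ax", "ay", "az": the turn, a rotation vector about the tool's x, y, z normalised to -1 to 1, where 1 is 45 degrees; "fingers": the opening, from 0 (shut) to 1 (fully open). A call has 1 to 10 rows; each row shifts and turns the commanded pose from where the row before left it, along the tool's axes as they then stand; what a row does not reach is not made up. A row lasts 1/12 s, in which the tool goes at most 41.7 mm and 7.16 degrees, less where a joint would pass 70% of its speed; a pose out of reach is approached as far as the arm can. A call with a number of a shift or a turn outside -1 to 1 is refused whole. A call with a gripper value outside its range is refused whole. The fingers move at their own pace and stop on an object; "squeeze" is the grip in N (left out, the last holds). Time passes only in rows, so rows that do not move let the fingers close. It gives the time, the measured TCP pose, the force, the opening and the grip force at its end, in the units of the state.
- r.get_state(): the state, without advancing time (a new reading comes with each control period).
- r.grab_frame(name): name is "scene" or "top" or "wrist"; returns the picture (384x512x3 uint8, red, green, blue); there is no depth.
- r.camera_model(name): a dict with "fx", "fy", "cx", "cy" (pixels), "dist" ([k1, k2, p1, p2, k3] as OpenCV has them; the pictures are not rectified), "extrinsics" (4x4, takes a point from camera to world coordinates). Camera axes: x right, y down, z forward; pixel columns grow to the right and rows downward; lengths in m; the calibration is good to about 2 mm. A picture is of the moment at which its call begins: read the wrist's pose just before it. camera_model takes no time and is no camera call; for the wrist camera it gives the pose at the moment of the call.
- r.hand_in(): hands the job in; it is judged then, once.
The state is a dict: "time_s": time; "joint_positions": joint angles; "joint_vel": joint speeds; "joint_efforts": joint torques, N m; "tool_pos": TCP position; "eef_rot": TCP orientation; "contact_force": force on the tool from outside, world axes, zero at the start; "ft_torque": the same for the moment, N m; "finger_gap": finger opening in m; "finger_force": force on a finger pad.
Only numpy, scipy, OpenCV 4.12 (cv2) and the standard library are available. Lean on these libraries where they do the work, as an engineer would, in place of code of your own. Each camera call takes 0.05 s, during which the arm holds its last target. There are 200 camera calls.

## Working session

There is one attempt and no reset: what is moved stays moved. The work goes in short steps, Python scripts to look and compute and a tool call to move; the robot and the scene stay as the last step left them, time stands still between calls to the robot, and variables do not carry over. Pictures are saved under pics/ and viewed, at most 14 in all, crops included, and the job is handed in when it is done.

Besides the shell and the picture viewer there is one more tool, called after ">>>" by a JSON object that holds its "name" and its "arguments". arm_command: Moves the arm, as the interface text tells. Scaled input: -1 to 1 covers 0.1 m each way for a shift and 45 degrees each way for a turn. Its arguments: {"type":"object","properties":{"targets":{"type":"array","items":{"type":"object","properties":{"x":{"type":"number","minimum":-1,"maximum":1},"y":{"type":"number","minimum":-1,"maximum":1},"z":{"type":"number","minimum":-1,"maximum":1},"ax":{"type":"number","minimum":-1,"maximum":1},"ay":{"type":"number","minimum":-1,"maximum":1},"az":{"type":"number","minimum":-1,"maximum":1},"fingers":{"type":"number"}}}},"squeeze":{"type":"number"}},"required":["targets"]}

```bash
mkdir -p pics; ls
python3 - <<'E'
from plant import r
import cv2,numpy as np
s=r.get_state();print({k:np.round(s[k],3) for k in ('time_s','tool_pos','eef_rot','finger_gap')}, r.pinch_z)
for n in ('top','scene'):
    im=r.grab_frame(n);cv2.imwrite(f'pics/{n}0.png',im[:,:,::-1]);m=r.camera_model(n);print(n,m['fx'],m['cx'],m['dist'],np.round(m['extrinsics'],3).tolist())
E
```

```text
pics
{'time_s': np.float64(0.0), 'tool_pos': array([0.154, 0.605, 0.23 ]), 'eef_rot': array([-3.910e-01, -3.117e+00,  3.000e-03]), 'finger_gap': np.float64(0.086)} 0.0187
top 435.84885976836404 253.6421160117538 [-0.13589465  0.          0.          0.          0.        ] [[0.029, -0.986, 0.166, 0.358], [-1.0, -0.03, -0.006, -0.0], [0.011, -0.165, -0.986, 0.996], [0.0, 0.0, 0.0, 1.0]]
scene 434.8238424648701 254.03057200377398 [0.00280046 0.         0.         0.         0.        ] [[0.521, 0.637, -0.568, 1.022], [0.853, -0.387, 0.349, -0.333], [0.002, -0.667, -0.745, 0.684], [0.0, 0.0, 0.0, 1.0]]
```

View pics/top0.png

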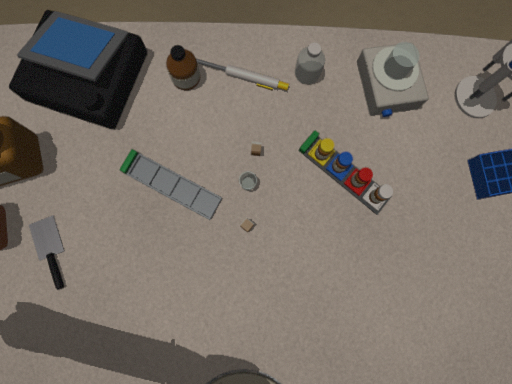

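View pics/scene0.png

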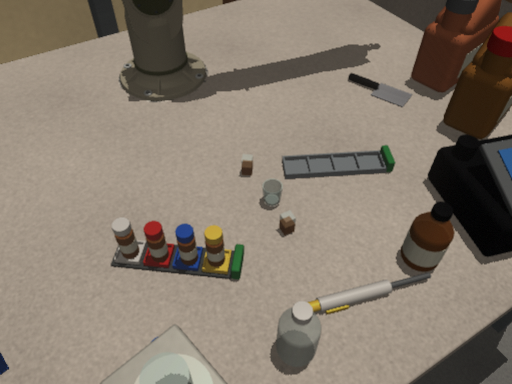

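The top view shows the tray at left: its green block is near (130,160) and its far end near (215,205). The rack's green block is near (311,142), followed by yellow (326,148), blue (344,160), red (362,178) and white (383,193). So yellow goes to the farthest pocket, then blue, red, and white ends nearest the tray's green block.

```bash
cat > h.py <<'E'
import cv2,numpy as np
from plant import r
from scipy.spatial.transform import Rotation as R
def rays(n,px,m=None):
    m=m or r.camera_model(n);K=np.array([[m['fx'],0,m['cx']],[0,m['fy'],m['cy']],[0,0,1.]])
    u=cv2.undistortPoints(np.array(px,float).reshape(-1,1,2),K,np.array(m['dist'],float))[:,0]
    E=np.array(m['extrinsics']);return E[:3,3],np.c_[u,np.ones(len(u))]@E[:3,:3].T
def plane(n,px,z,m=None):
    o,d=rays(n,px,m);return (o+d*((z-o[2])/d[:,2])[:,None])[:,:2]
def blobs(mask,amin=40):
    c,_=cv2.findContours(mask.astype(np.uint8),cv2.RETR_EXTERNAL,cv2.CHAIN_APPROX_NONE)
    return sorted([k for k in c if cv2.contourArea(k)>amin],key=cv2.contourArea,reverse=True)
E
python3 - <<'E'
from h import *
for n,tb in (('top',(100,130,240,230)),('scene',(270,135,410,195))):
    im=cv2.imread(f'pics/{n}0.png');h=cv2.cvtColor(im,cv2.COLOR_BGR2HSV).astype(int);H,S,V=h[...,0],h[...,1],h[...,2]
    g=(H>50)&(H<80)&(S>100)&(V>40)
    print(n)
    for c in blobs(g,20): 
        rc=cv2.minAreaRect(c); print(' green',np.round(rc[0]),np.round(rc[1]), 'z.03',plane(n,[rc[0]],.03).round(4))
    # tray: bluish grey vs. pinkish table
    b=im.astype(int); t=((b[...,0]-b[...,2])>-4)&(V>70)
    w=np.zeros_like(t);x0,y0,x1,y1=tb;w[y0:y1,x0:x1]=1
    t=cv2.morphologyEx((t&w).astype(np.uint8),cv2.MORPH_CLOSE,np.ones((5,5)))
    for c in blobs(t,300):
        rc=cv2.minAreaRect(c);q=cv2.approxPolyDP(cv2.convexHull(c),4,True)[:,0]
        print(' tray',cv2.contourArea(c),np.round(rc[0]),np.round(rc[1]),q.tolist());P=plane(n,q,.014);print(P.round(4).tolist())
    for k,mm in dict(yellow=(H>20)&(H<34)&(S>150)&(V>90),blue=(H>105)&(H<125)&(S>150)&(V>90),red=((H<6)|(H>174))&(S>170)&(V>90)).items():
        for c in blobs(mm,40)[:4]:
            x,y,ww,hh=cv2.boundingRect(c);
            if ww<60: print(' ',k,(x,y,ww,hh),plane(n,[(x+ww/2,y+hh/2)],.086).round(4).tolist())
im=cv2.imread('pics/top0.png');s=cv2.resize(im[120:230,110:400],None,fx=2.75,fy=2.75,interpolation=cv2.INTER_CUBIC);cv2.imwrite('pics/crop.png',s)
E
```

```text
top
 green [309. 142.] [ 7. 25.] z.03 [[ 0.6361 -0.1297]]
 green [128. 161.] [ 7. 24.] z.03 [[0.5786 0.2834]]
 tray 2427.0 [170. 184.] [103.  25.] [[130, 151], [220, 197], [211, 217], [120, 170]]
[[0.6057, 0.2859], [0.5035, 0.0701], [0.4572, 0.0886], [0.5597, 0.3059]]
  yellow (308, 139, 27, 27) [[0.5965, -0.1498]]
  yellow (278, 81, 11, 9) [[0.7478, -0.0654]]
  blue (479, 153, 33, 43) [[0.5617, -0.5479]]
  blue (326, 152, 27, 28) [[0.568, -0.1889]]
  red (345, 168, 27, 27) [[0.5353, -0.2301]]
scene
 green [237. 261.] [ 9. 34.] z.03 [[ 0.6494 -0.1399]]
 green [388. 158.] [25.  9.] z.03 [[0.592  0.2722]]
 tray 1859.5 [338. 162.] [ 22. 110.] [[394, 162], [385, 168], [286, 174], [283, 157], [387, 146]]
[[0.5984, 0.2877], [0.602, 0.2579], [0.5054, 0.0642], [0.4584, 0.088], [0.5516, 0.3107]]
  yellow (205, 226, 17, 18) [[0.6158, -0.1641]]
  yellow (202, 250, 29, 23) [[0.6648, -0.1845]]
  yellow (309, 300, 11, 11) [[0.8088, -0.0959]]
  yellow (326, 305, 23, 9) [[0.8318, -0.0707]]
  blue (176, 224, 17, 14) [[0.5827, -0.2023]]
  blue (499, 149, 13, 28) [[0.7595, 0.4055]]
  blue (189, 247, 13, 21) [[0.6404, -0.21]]
  red (493, 26, 19, 17) [[0.4303, 0.8218]]
  red (144, 222, 17, 14) [[0.5505, -0.2471]]
  red (159, 244, 15, 21) [[0.6106, -0.2478]]
```

View pics/crop.png

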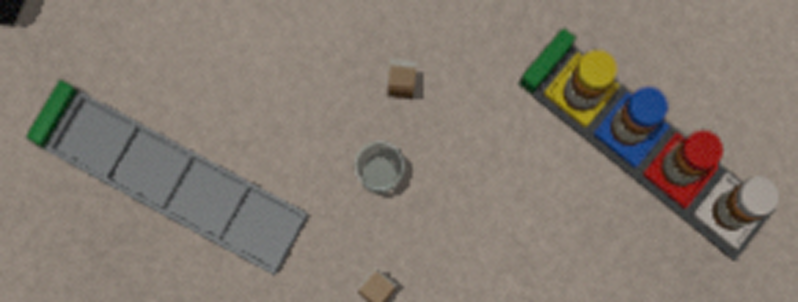

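The crop confirms the order from the green block: yellow, blue, red, white. The tray pockets are empty. I'm moving above the tray for a wrist-camera look.

>>> {"name": "arm_command", "arguments": {"targets": [{"x": -0.31,"y": -0.21,"z": -0.05,"fingers": 1},{"x": -0.31,"y": -0.21,"z": -0.05},{"x": -0.31,"y": -0.21,"z": -0.05},{"x": -0.31,"y": -0.21,"z": -0.05},{"x": -0.31,"y": -0.21,"z": -0.05},{"x": -0.31,"y": -0.21,"z": -0.05},{"x": -0.31,"y": -0.21,"z": -0.05},{"x": -0.31,"y": -0.21,"z": -0.05},{"x": -0.31,"y": -0.21,"z": -0.05},{"x": -0.31,"y": -0.21,"z": -0.05}]}}

```text
$.targets[0]: bad value
```

>>> {"name": "arm_command", "arguments": {"targets": [{"x": -0.31,"y": -0.21,"z": -0.05},{"x": -0.31,"y": -0.21,"z": -0.05},{"x": -0.31,"y": -0.21,"z": -0.05},{"x": -0.31,"y": -0.21,"z": -0.05},{"x": -0.31,"y": -0.21,"z": -0.05},{"az": 0.15},{"az": 0.15},{"az": 0.15},{"az": 0.15},{"az": 0.15}]}}

```text
$.targets[0]: bad value
```

>>> {"name": "arm_command", "arguments": {"targets": [{"az": 0.15},{"az": 0.15},{"az": 0.15},{"az": 0.15},{"az": 0.15},{"az": 0.15},{"az": 0.15},{"az": 0.15},{"az": 0.15},{"az": 0.15}]}}

```text
$.targets[0]: bad value
```

Run:
```python
from h import *
import pickle
s=r.get_state();print(s['tool_pos'],s['joint_positions']);Rm=R.from_rotvec(s['eef_rot']).as_matrix();print(Rm.round(3))
m=r.camera_model('wrist');im=r.grab_frame('wrist');cv2.imwrite('pics/w1.png',im[:,:,::-1]);pickle.dump(m,open('w1.pkl','wb'));print(np.round(m['extrinsics'],3).tolist(),m['fx'])
```

```text
[0.1543785  0.60516949 0.23036003] [-1.38384864  0.38417442  0.01635684  1.3710623  -0.00629533  1.38816981
 -0.04651094]
[[-0.969  0.247 -0.   ]
 [ 0.247  0.969 -0.002]
 [-0.    -0.002 -1.   ]]
[[0.248, 0.935, 0.255, 0.09], [0.969, -0.239, -0.066, 0.621], [-0.001, 0.263, -0.965, 0.373], [0.0, 0.0, 0.0, 1.0]] 307.9642899515164
```

View pics/w1.png

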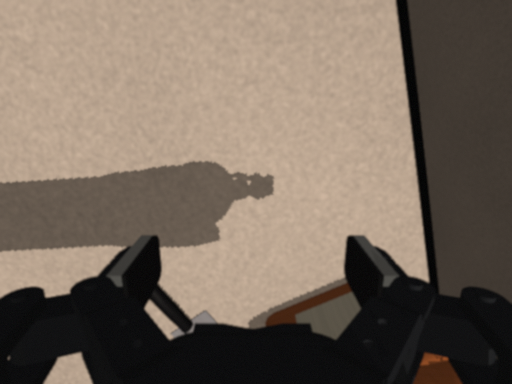

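The moves were refused and the picture still shows the start area. The refusal may be because every key must be given in each row.

>>> {"name": "arm_command", "arguments": {"targets": [{"x": -0.31,"y": -0.21,"z": -0.05,"ax": 0,"ay": 0,"az": 0,"fingers": 1},{"x": -0.31,"y": -0.21,"z": -0.05,"ax": 0,"ay": 0,"az": 0,"fingers": 1},{"x": -0.31,"y": -0.21,"z": -0.05,"ax": 0,"ay": 0,"az": 0,"fingers": 1},{"x": -0.31,"y": -0.21,"z": -0.05,"ax": 0,"ay": 0,"az": 0,"fingers": 1},{"x": -0.31,"y": -0.21,"z": -0.05,"ax": 0,"ay": 0,"az": 0,"fingers": 1}]}}

```text
time_s: 0.57
tool_pos: [0.2795, 0.4639, 0.2562]
eef_rot: [-0.391, -3.117, 0.001]
contact_force: [0.9, 0.1, 0.6]
finger_gap: 0.0858
finger_force: 0.0
```

>>> {"name": "arm_command", "arguments": {"targets": [{"x": -0.31,"y": -0.21,"z": -0.05,"ax": 0,"ay": 0,"az": 0,"fingers": 1},{"x": -0.31,"y": -0.21,"z": -0.05,"ax": 0,"ay": 0,"az": 0,"fingers": 1},{"x": -0.31,"y": -0.21,"z": -0.05,"ax": 0,"ay": 0,"az": 0,"fingers": 1},{"x": -0.31,"y": -0.21,"z": -0.05,"ax": 0,"ay": 0,"az": 0,"fingers": 1},{"x": -0.31,"y": -0.21,"z": -0.05,"ax": 0,"ay": 0,"az": 0,"fingers": 1},{"x": -0.31,"y": -0.21,"z": -0.05,"ax": 0,"ay": 0,"az": 0,"fingers": 1},{"x": -0.31,"y": -0.21,"z": -0.05,"ax": 0,"ay": 0,"az": 0,"fingers": 1},{"x": -0.31,"y": -0.21,"z": -0.05,"ax": 0,"ay": 0,"az": 0,"fingers": 1},{"x": -0.31,"y": -0.21,"z": -0.05,"ax": 0,"ay": 0,"az": 0,"fingers": 1},{"x": -0.31,"y": -0.21,"z": -0.05,"ax": 0,"ay": 0,"az": 0,"fingers": 1}]}}

```text
time_s: 1.4
tool_pos: [0.5279, 0.1839, 0.3065]
eef_rot: [-0.391, -3.117, -0.0]
contact_force: [1.1, 0.8, 0.2]
finger_gap: 0.0853
finger_force: 0.0
```

>>> {"name": "arm_command", "arguments": {"targets": [{"x": 0,"y": 0,"z": 0,"ax": 0,"ay": 0,"az": 0.15,"fingers": 1},{"x": 0,"y": 0,"z": 0,"ax": 0,"ay": 0,"az": 0.15,"fingers": 1},{"x": 0,"y": 0,"z": 0,"ax": 0,"ay": 0,"az": 0.15,"fingers": 1},{"x": 0,"y": 0,"z": 0,"ax": 0,"ay": 0,"az": 0.15,"fingers": 1},{"x": 0,"y": 0,"z": 0,"ax": 0,"ay": 0,"az": 0.15,"fingers": 1},{"x": 0,"y": 0,"z": 0,"ax": 0,"ay": 0,"az": 0.15,"fingers": 1},{"x": 0,"y": 0,"z": 0,"ax": 0,"ay": 0,"az": 0.15,"fingers": 1},{"x": 0,"y": 0,"z": 0,"ax": 0,"ay": 0,"az": 0.15,"fingers": 1},{"x": 0,"y": 0,"z": 0,"ax": 0,"ay": 0,"az": 0.15,"fingers": 1},{"x": 0,"y": 0,"z": 0,"ax": 0,"ay": 0,"az": 0.15,"fingers": 1}]}}

```text
time_s: 2.23
tool_pos: [0.527, 0.1854, 0.306]
eef_rot: [-2.064, -2.368, 0.001]
contact_force: [0.1, -0.8, -0.1]
finger_gap: 0.0853
finger_force: 0.0
```

>>> {"name": "arm_command", "arguments": {"targets": [{"x": 0,"y": 0,"z": 0,"ax": 0,"ay": 0,"az": 0.15,"fingers": 1},{"x": 0,"y": 0,"z": 0,"ax": 0,"ay": 0,"az": 0.15,"fingers": 1},{"x": 0,"y": 0,"z": 0,"ax": 0,"ay": 0,"az": 0.15,"fingers": 1},{"x": 0,"y": 0,"z": 0,"ax": 0,"ay": 0,"az": 0.15,"fingers": 1},{"x": 0,"y": 0,"z": 0,"ax": 0,"ay": 0,"az": 0.15,"fingers": 1},{"x": 0,"y": 0,"z": 0,"ax": 0,"ay": 0,"az": 0,"fingers": 1}]}}

```text
time_s: 2.73
tool_pos: [0.527, 0.1855, 0.3059]
eef_rot: [-2.662, -1.668, 0.001]
contact_force: [0.1, 0.2, 0.5]
finger_gap: 0.0852
finger_force: 0.0
```

```bash
cat > w.py <<'E'
from h import *
import pickle,sys
n=sys.argv[1]
s=r.get_state();print(s['tool_pos'],np.round(s['joint_positions'],2));Rm=R.from_rotvec(s['eef_rot']).as_matrix();print(Rm.round(3).tolist())
m=r.camera_model('wrist');im=r.grab_frame('wrist');cv2.imwrite(f'pics/{n}.png',im[:,:,::-1]);pickle.dump(m,open(f'{n}.pkl','wb'));print(np.round(np.array(m['extrinsics'])[:3,3],3))
E
python3 w.py w2
```

```text
[0.52698569 0.18546022 0.30594929] [-0.88  0.23  0.6   1.44 -0.13  1.5  -0.74]
[[0.436, 0.9, -0.001], [0.9, -0.436, -0.0], [-0.001, -0.0, -1.0]]
[0.556 0.245 0.448]
```

View pics/w2.png

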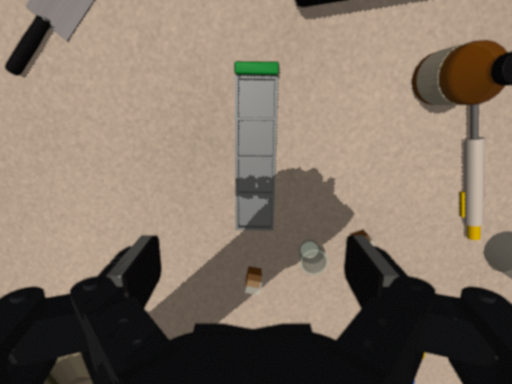

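The tray appears upright in the wrist view: its green block is at (257,68) and its far end at about (236–272, 228). I'll measure it, then go to the rack.

Run:
```python
from h import *
import pickle
m=pickle.load(open('w2.pkl','rb'));im=cv2.imread('pics/w2.png').astype(int)
B,G,Rr=im[...,0],im[...,1],im[...,2]
g=(G>Rr*1.5)&(G>B*1.5)&(G>50);g[:40]=0
c=blobs(g,30)[0];x,y,w,h=cv2.boundingRect(c);print('green',(x,y,w,h))
for z in(.03,):print(plane('w',[(x,y),(x+w,y),(x,y+h),(x+w,y+h),(x+w/2,y+h/2)],z,m).round(4).tolist())
t=(B-Rr>0);w_=np.zeros_like(t);w_[75:240,225:285]=1
t=cv2.morphologyEx((t&w_).astype(np.uint8),cv2.MORPH_CLOSE,np.ones((3,3)))
c=blobs(t,300)[0];rc=cv2.minAreaRect(c);q=cv2.boxPoints(rc);print(rc,plane('w',q,.014,m).round(4).tolist())
sub=im[70:235,244:268].mean((1,2));d=np.r_[sub];mn=[i+70 for i in range(2,len(d)-2) if d[i]==min(d[i-2:i+3]) and d[i]<d[max(0,i-4):i+5].mean()-4];print(mn)
P=plane('w',[(256,v) for v in mn],.014,m);print(P.round(4).tolist(),np.linalg.norm(P-P[0],axis=1).round(4))
# rack yellow..white row from two fixed cams: rough cap centres by crop reading
print(plane('top',[(327.5,145.5),(345,158),(364.5,174),(384.5,191.5)],.09).round(3).tolist())
```

```text
green (235, 62, 44, 13)
[[0.5594, 0.3015], [0.6096, 0.2771], [0.5524, 0.2875], [0.6031, 0.2629], [0.5812, 0.2823]]Traceback (most recent call last):
  File "<stdin>", line 10, in <module>
IndexError: list index out of range
```

Run:
```python
from h import *
import pickle
m=pickle.load(open('w2.pkl','rb'));im=cv2.imread('pics/w2.png').astype(int)
S=(im[...,2]/(im[...,0]+1.));print(S[100,225:290:5].round(2),S[215,225:290:5].round(2))
t=(S<1.12);w_=np.zeros_like(t);w_[78:245,225:290]=1
t=cv2.morphologyEx((t&w_).astype(np.uint8),cv2.MORPH_OPEN,np.ones((3,3)))
t=cv2.morphologyEx(t,cv2.MORPH_CLOSE,np.ones((5,5)))
for c in blobs(t,300):
    rc=cv2.minAreaRect(c);q=cv2.boxPoints(rc);P=plane('w',q,.014,m);print(rc,q.round(1).tolist(),P.round(4).tolist())
print(plane('top',[(327.5,145.5),(345,158),(364.5,174),(384.5,191.5)],.09).round(3).tolist())
```

```text
[1.28 1.28 1.09 1.03 1.03 1.03 1.03 1.04 1.03 1.03 1.02 1.29 1.28] [1.28 1.28 1.16 1.02 1.02 1.02 1.   1.02 1.   1.   1.26 1.27 1.28]
((256.0, 153.5), (151.0, 42.0), 90.0) [[235.0, 78.0], [277.0, 78.0], [277.0, 229.0], [235.0, 229.0]] [[0.5506, 0.2858], [0.6009, 0.2613], [0.5104, 0.0647], [0.4531, 0.0925]]
[[0.612, -0.162], [0.585, -0.2], [0.551, -0.242], [0.515, -0.286]]
```

>>> {"name": "arm_command", "arguments": {"targets": [{"x": -0.29,"y": 0.18,"z": 0,"ax": 0,"ay": 0,"az": 0,"fingers": 1},{"x": -0.29,"y": 0.18,"z": 0,"ax": 0,"ay": 0,"az": 0,"fingers": 1},{"x": -0.29,"y": 0.18,"z": 0,"ax": 0,"ay": 0,"az": 0,"fingers": 1},{"x": -0.29,"y": 0.18,"z": 0,"ax": 0,"ay": 0,"az": 0,"fingers": 1},{"x": -0.29,"y": 0.18,"z": 0,"ax": 0,"ay": 0,"az": 0,"fingers": 1},{"x": -0.29,"y": 0.18,"z": 0,"ax": 0,"ay": 0,"az": 0,"fingers": 1},{"x": -0.29,"y": 0.18,"z": 0,"ax": 0,"ay": 0,"az": 0,"fingers": 1},{"x": -0.29,"y": 0.18,"z": 0,"ax": 0,"ay": 0,"az": 0,"fingers": 1},{"x": -0.29,"y": 0.18,"z": 0,"ax": 0,"ay": 0,"az": 0,"fingers": 1},{"x": -0.29,"y": 0.18,"z": 0,"ax": 0,"ay": 0,"az": 0,"fingers": 1}]}}

```text
time_s: 3.62
tool_pos: [0.5644, -0.1553, 0.3063]
eef_rot: [-2.653, -1.682, -0.0]
contact_force: [0.3, 1.3, 0.4]
finger_gap: 0.0857
finger_force: 0.0
```

>>> {"name": "arm_command", "arguments": {"targets": [{"x": -0.29,"y": 0.18,"z": 0,"ax": 0,"ay": 0,"az": 0,"fingers": 1},{"x": -0.29,"y": 0.18,"z": 0,"ax": 0,"ay": 0,"az": 0,"fingers": 1},{"x": 0,"y": 0,"z": 0,"ax": 0,"ay": 0,"az": 0.135,"fingers": 1},{"x": 0,"y": 0,"z": 0,"ax": 0,"ay": 0,"az": 0.135,"fingers": 1},{"x": 0,"y": 0,"z": 0,"ax": 0,"ay": 0,"az": 0,"fingers": 1},{"x": 0,"y": 0,"z": 0,"ax": 0,"ay": 0,"az": 0,"fingers": 1}]}}

```text
time_s: 4.12
tool_pos: [0.5719, -0.2215, 0.306]
eef_rot: [-2.815, -1.393, 0.001]
contact_force: [0.4, 0.7, 0.9]
finger_gap: 0.0851
finger_force: 0.0
```

```bash
python3 w.py w3
```

```text
[ 0.57193806 -0.22148668  0.30595347] [-0.25  0.42  0.83  1.29 -0.31  1.56 -0.11]
[[0.607, 0.795, -0.001], [0.795, -0.607, 0.0], [-0.0, -0.001, -1.0]]
[ 0.613 -0.169  0.448]
```

View pics/w3.png

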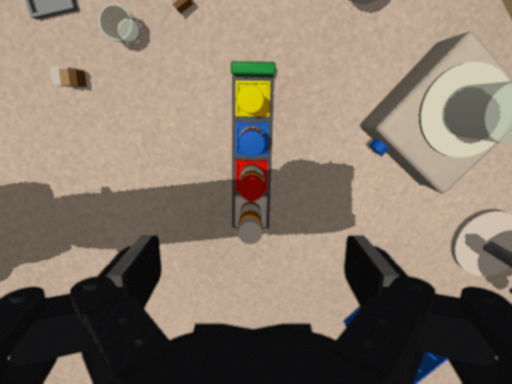

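The wrist view shows the caps in a column: yellow at about (254,99), blue (254,138), red (252,184) and white (250,232). The rack's green block is at (253,69).

Run:
```python
from h import *
import pickle
m=pickle.load(open('w3.pkl','rb'));im=cv2.imread('pics/w3.png');f=im.astype(int)
g=(f[...,1]>f[...,2]*1.5)&(f[...,1]>f[...,0]*1.5)&(f[...,1]>50);x,y,w,h=cv2.boundingRect(blobs(g,100)[0]);print('green',(x,y,w,h));G=plane('w',[(x+w/2,y+h/2)],.03,m)[0]
C=plane('w',[(254,99),(254,138),(252,184),(250,232)],.094,m);print(C.round(4).tolist(),G)
H=plane('w',[(253.5,99.5),(252.7,140)],.016,m);print('holders',H.round(4))
a=np.array([81,27,-27,-81])/1e3
d=np.polyfit(a,C,1);print('dir',d[0],'centre',d[1]);print('centre from green',G-.119*d[0]/np.linalg.norm(d[0]))
s=cv2.resize(im[55:250,215:295],None,fx=3,fy=3,interpolation=cv2.INTER_CUBIC);cv2.imwrite('pics/c3.png',s)
```

```text
green (231, 62, 44, 14)
[[0.6177, -0.1653], [0.5917, -0.1994], [0.557, -0.2411], [0.5177, -0.2884]] [ 0.63991813 -0.1345661 ]
holders [[ 0.6179 -0.1646]
 [ 0.584  -0.2072]]
dir [0.61991079 0.76112459] centre [ 0.57100489 -0.22357208]
centre from green [ 0.56476835 -0.22683478]
```

View pics/c3.png

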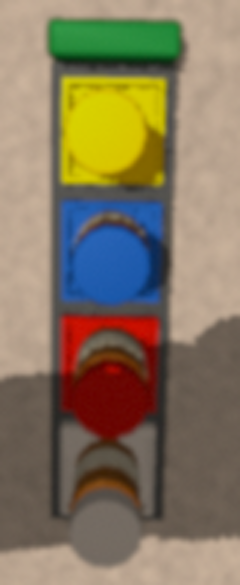

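```bash
cat > go.py <<'E'
from h import *
import sys
# target x y [yaw of tool x in deg]: shift in tool units and turn
s=r.get_state();Rm=R.from_rotvec(s['eef_rot']).as_matrix();p=np.array(s['tool_pos'])
t=np.array([float(v) for v in sys.argv[1:4]])
print('tool',p.round(4),'yaw',np.degrees(np.arctan2(Rm[1,0],Rm[0,0])).round(2),'tilt',Rm[:2,2].round(4),'shift units',(Rm.T@(t-p)*10).round(3),'f',np.round(s['contact_force'],1),'gap',round(s['finger_gap'],4))
E
python3 - <<'E'
from h import *
import pickle
m=pickle.load(open('w3.pkl','rb'))
C=plane('w',[(250.7,100),(252.3,144),(252,187.3),(250.7,230.3)],.094,m)
a=np.array([81,27,-27,-81])/1e3
d=np.polyfit(a,C,1);print(C.round(4).tolist(),d,np.degrees(np.arctan2(d[0][1],d[0][0])),(np.outer(a,d[0])+d[1]-C).round(4).tolist())
H=plane('w',[(215+115/3,55+131/3),(215+111.5/3,55+251/3),(215+110/3,55+366/3)],.016,m);print(H)
E
python3 go.py .61 -.171 .3
```

```text
[[0.6141, -0.164], [0.586, -0.2037], [0.5545, -0.2443], [0.5197, -0.2872]] [[ 0.58271268  0.7597425 ]
 [ 0.56859625 -0.22478021]] 52.51226013810356 [[0.0017, 0.0007], [-0.0017, -0.0006], [-0.0016, -0.001], [0.0017, 0.0008]]
[[ 0.61834557 -0.16362558]
 [ 0.58452789 -0.20528909]
 [ 0.55066306 -0.24842091]]
tool [ 0.572  -0.2211  0.3061] yaw 52.68 tilt [-0.0004  0.0002] shift units [ 0.629 -0.002  0.061] f [0.  0.2 0.1] gap 0.0855
```

>>> {"name": "arm_command", "arguments": {"targets": [{"x": 0.18,"y": 0,"z": 0.26,"ax": 0,"ay": 0,"az": 0,"fingers": 1},{"x": 0.18,"y": 0,"z": 0.26,"ax": 0,"ay": 0,"az": 0,"fingers": 1},{"x": 0.18,"y": 0,"z": 0.26,"ax": 0,"ay": 0,"az": 0,"fingers": 1},{"x": 0.18,"y": 0,"z": 0.26,"ax": 0,"ay": 0,"az": 0,"fingers": 1},{"x": 0,"y": 0,"z": 0,"ax": 0,"ay": 0,"az": 0,"fingers": 1},{"x": 0,"y": 0,"z": 0,"ax": 0,"ay": 0,"az": 0,"fingers": 1}]}}

```text
time_s: 4.67
tool_pos: [0.6158, -0.1621, 0.2005]
eef_rot: [-2.813, -1.394, 0.004]
contact_force: [-0.2, -0.4, 1.2]
finger_gap: 0.0854
finger_force: 0.0
```

```bash
python3 go.py .6148 -.163 .033; python3 w.py w4
```

```text
tool [ 0.6158 -0.1621  0.2005] yaw 52.73 tilt [-0.0036  0.001 ] shift units [-0.011  0.004  1.675] f [-0.2 -0.4  1.2] gap 0.0854
[ 0.61575547 -0.16205253  0.20051447] [-0.32  0.52  0.78  1.41 -0.36  1.37 -0.18]
[[0.606, 0.796, -0.004], [0.796, -0.606, 0.001], [-0.001, -0.003, -1.0]]
[ 0.657 -0.11   0.343]
```

View pics/w4.png

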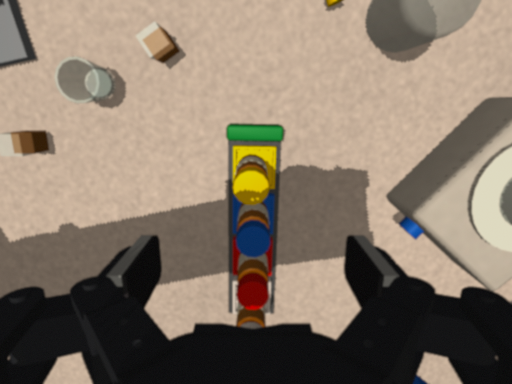

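The caps are now at yellow (251,185), blue (254,237) and red (253,292).

Run:
```python
from h import *
import pickle
m=pickle.load(open('w4.pkl','rb'))
print(plane('w',[(251,185),(254,237),(253,292)],.094,m).round(4).tolist(),plane('w',[(255.5,133)],.03,m))
```

```text
[[0.6158, -0.1603], [0.5894, -0.1993], [0.5553, -0.2426]] [[ 0.64165254 -0.13320009]]
```

Yellow is under the tool to within about 2 mm, so I'm descending, gripping and lifting.

>>> {"name": "arm_command", "arguments": {"targets": [{"x": 0,"y": 0,"z": 0.3,"ax": 0,"ay": 0,"az": 0,"fingers": 1},{"x": 0,"y": 0,"z": 0.3,"ax": 0,"ay": 0,"az": 0,"fingers": 1},{"x": 0,"y": 0,"z": 0.3,"ax": 0,"ay": 0,"az": 0,"fingers": 1},{"x": 0,"y": 0,"z": 0.3,"ax": 0,"ay": 0,"az": 0,"fingers": 1},{"x": 0,"y": 0,"z": 0.25,"ax": 0,"ay": 0,"az": 0,"fingers": 1},{"x": 0,"y": 0,"z": 0.15,"ax": 0,"ay": 0,"az": 0,"fingers": 1},{"x": 0,"y": 0,"z": 0.06,"ax": 0,"ay": 0,"az": 0,"fingers": 1},{"x": 0,"y": 0,"z": 0,"ax": 0,"ay": 0,"az": 0,"fingers": 1},{"x": 0,"y": 0,"z": 0,"ax": 0,"ay": 0,"az": 0,"fingers": 0.6},{"x": 0,"y": 0,"z": 0,"ax": 0,"ay": 0,"az": 0,"fingers": 0.45}], "squeeze": 35}}

```text
time_s: 5.55
tool_pos: [0.6171, -0.1656, 0.0386]
eef_rot: [2.818, 1.384, 0.004]
contact_force: [-0.3, -0.7, -0.1]
finger_gap: 0.0637
finger_force: 0.0
```

>>> {"name": "arm_command", "arguments": {"targets": [{"x": 0,"y": 0,"z": 0,"ax": 0,"ay": 0,"az": 0,"fingers": 0.2},{"x": 0,"y": 0,"z": 0,"ax": 0,"ay": 0,"az": 0,"fingers": 0.2},{"x": 0,"y": 0,"z": 0,"ax": 0,"ay": 0,"az": 0,"fingers": 0.2},{"x": 0,"y": 0,"z": 0,"ax": 0,"ay": 0,"az": 0,"fingers": 0.2},{"x": 0,"y": 0,"z": 0,"ax": 0,"ay": 0,"az": 0,"fingers": 0.2},{"x": 0,"y": 0,"z": 0,"ax": 0,"ay": 0,"az": 0,"fingers": 0.2},{"x": 0,"y": 0,"z": 0,"ax": 0,"ay": 0,"az": 0,"fingers": 0.2},{"x": 0,"y": 0,"z": 0,"ax": 0,"ay": 0,"az": 0,"fingers": 0.2}]}}

```text
time_s: 6.22
tool_pos: [0.6165, -0.1648, 0.0375]
eef_rot: [2.819, 1.384, 0.002]
contact_force: [-1.5, 1.7, 5.6]
finger_gap: 0.0308
finger_force: 34.3
```

>>> {"name": "arm_command", "arguments": {"targets": [{"x": 0,"y": 0,"z": -0.1,"ax": 0,"ay": 0,"az": 0,"fingers": 0.2},{"x": 0,"y": 0,"z": -0.2,"ax": 0,"ay": 0,"az": 0,"fingers": 0.2},{"x": 0,"y": 0,"z": -0.3,"ax": 0,"ay": 0,"az": 0,"fingers": 0.2},{"x": 0,"y": 0,"z": -0.3,"ax": 0,"ay": 0,"az": 0,"fingers": 0.2},{"x": 0,"y": 0,"z": -0.3,"ax": 0,"ay": 0,"az": 0,"fingers": 0.2},{"x": 0,"y": 0,"z": 0,"ax": 0,"ay": 0,"az": 0,"fingers": 0.2},{"x": 0,"y": 0,"z": 0,"ax": 0,"ay": 0,"az": -0.125,"fingers": 0.2},{"x": 0,"y": 0,"z": 0,"ax": 0,"ay": 0,"az": -0.125,"fingers": 0.2},{"x": 0,"y": 0,"z": 0,"ax": 0,"ay": 0,"az": 0,"fingers": 0.2},{"x": 0,"y": 0,"z": 0,"ax": 0,"ay": 0,"az": 0,"fingers": 0.2}]}}

```text
time_s: 7.05
tool_pos: [0.6159, -0.1648, 0.1566]
eef_rot: [-2.673, -1.65, -0.0]
contact_force: [0.0, -0.6, -1.3]
finger_gap: 0.0311
finger_force: 34.8
```

```bash
python3 go.py .4927 .1041 .16
```

```text
tool [ 0.6159 -0.1648  0.1566] yaw 63.36 tilt [0.0002 0.0002] shift units [ 1.852 -2.306 -0.034] f [ 0.  -0.6 -1.3] gap 0.0311
```

>>> {"name": "arm_command", "arguments": {"targets": [{"x": 0.1,"y": -0.125,"z": 0,"ax": 0,"ay": 0,"az": 0,"fingers": 0.2},{"x": 0.2,"y": -0.25,"z": 0,"ax": 0,"ay": 0,"az": 0,"fingers": 0.2},{"x": 0.225,"y": -0.28,"z": 0,"ax": 0,"ay": 0,"az": 0,"fingers": 0.2},{"x": 0.225,"y": -0.28,"z": 0,"ax": 0,"ay": 0,"az": 0,"fingers": 0.2},{"x": 0.225,"y": -0.28,"z": 0,"ax": 0,"ay": 0,"az": 0,"fingers": 0.2},{"x": 0.225,"y": -0.28,"z": 0,"ax": 0,"ay": 0,"az": 0,"fingers": 0.2},{"x": 0.225,"y": -0.28,"z": 0,"ax": 0,"ay": 0,"az": 0,"fingers": 0.2},{"x": 0.225,"y": -0.28,"z": 0,"ax": 0,"ay": 0,"az": 0,"fingers": 0.2},{"x": 0.13,"y": -0.16,"z": 0,"ax": 0,"ay": 0,"az": 0,"fingers": 0.2},{"x": 0.07,"y": -0.09,"z": 0,"ax": 0,"ay": 0,"az": 0,"fingers": 0.2}]}}

```text
time_s: 7.88
tool_pos: [0.4904, 0.1073, 0.1562]
eef_rot: [-2.669, -1.654, 0.0]
contact_force: [-0.1, 0.5, -1.1]
finger_gap: 0.0312
finger_force: 35.0
```

>>> {"name": "arm_command", "arguments": {"targets": [{"x": 0,"y": 0,"z": 0.1,"ax": 0,"ay": 0,"az": 0,"fingers": 0.2},{"x": 0,"y": 0,"z": 0.1,"ax": 0,"ay": 0,"az": 0,"fingers": 0.2},{"x": 0,"y": 0,"z": 0,"ax": 0,"ay": 0,"az": 0,"fingers": 0.2}]}}

```text
time_s: 8.13
tool_pos: [0.4909, 0.1022, 0.134]
eef_rot: [-2.673, -1.65, 0.005]
contact_force: [0.1, -0.1, -0.3]
finger_gap: 0.0312
finger_force: 35.0
```

```bash
python3 go.py .4927 .1041 .035;  python3 w.py w5
```

```text
tool [0.4909 0.1022 0.134 ] yaw 63.39 tilt [-0.003  -0.0018] shift units [0.028 0.009 0.989] f [ 0.1 -0.1 -0.3] gap 0.0312
[0.49090427 0.10218355 0.13395258] [-0.87  0.22  0.69  1.86 -0.16  1.11 -0.59]
[[0.448, 0.894, -0.003], [0.894, -0.448, -0.002], [-0.003, -0.002, -1.0]]
[0.521 0.161 0.276]
```

View pics/w5.png

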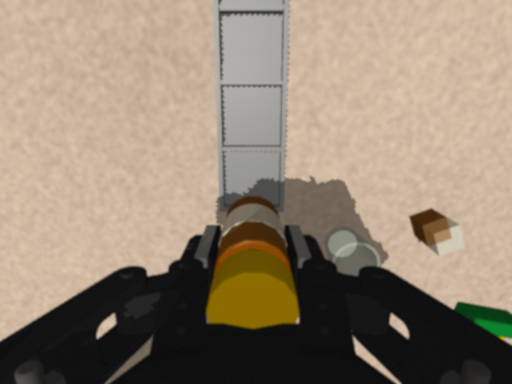

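The bottle is held upright, and the tray dividers are visible at rows 12, 85 and 147 with the tray centre near column 252. I'll use these to check the tray position.

Run:
```python
from h import *
import pickle
m=pickle.load(open('w5.pkl','rb'))
P=plane('w',[(252,12),(252,85.5),(252,147)],.014,m);print(P.round(4).tolist(),np.linalg.norm(np.diff(P,axis=0),axis=1))
print(plane('w',[(217,85),(287,85)],.014,m))
```

```text
[[0.5513, 0.2225], [0.5272, 0.1745], [0.5048, 0.13]] [0.05368375 0.04984508]
[[0.50206193 0.18761122]
 [0.55270311 0.16219504]]
```

This matches the earlier estimate within 2–3 mm, so I'm lowering into the far pocket.

>>> {"name": "arm_command", "arguments": {"targets": [{"x": 0.02,"y": 0.01,"z": 0.2,"ax": 0,"ay": 0,"az": 0,"fingers": 0.2},{"x": 0,"y": 0,"z": 0.25,"ax": 0,"ay": 0,"az": 0,"fingers": 0.2},{"x": 0,"y": 0,"z": 0.2,"ax": 0,"ay": 0,"az": 0,"fingers": 0.2},{"x": 0,"y": 0,"z": 0.15,"ax": 0,"ay": 0,"az": 0,"fingers": 0.2},{"x": 0,"y": 0,"z": 0.1,"ax": 0,"ay": 0,"az": 0,"fingers": 0.2},{"x": 0,"y": 0,"z": 0.06,"ax": 0,"ay": 0,"az": 0,"fingers": 0.2},{"x": 0,"y": 0,"z": 0,"ax": 0,"ay": 0,"az": 0,"fingers": 0.2},{"x": 0,"y": 0,"z": 0,"ax": 0,"ay": 0,"az": 0,"fingers": 0.2}]}}

```text
time_s: 8.85
tool_pos: [0.4943, 0.1045, 0.0407]
eef_rot: [2.671, 1.652, 0.0]
contact_force: [-0.5, -0.3, -2.2]
finger_gap: 0.0311
finger_force: 35.0
```

```bash
python3 go.py .4927 .1035 .0325
```

```text
tool [0.4943 0.1045 0.0407] yaw 63.48 tilt [ 0.0004 -0.0003] shift units [-0.016 -0.01   0.082] f [-0.5 -0.3 -2.2] gap 0.0311
```

>>> {"name": "arm_command", "arguments": {"targets": [{"x": 0,"y": 0,"z": 0.03,"ax": 0,"ay": 0,"az": 0,"fingers": 0.2},{"x": 0,"y": 0,"z": 0.03,"ax": 0,"ay": 0,"az": 0,"fingers": 0.2},{"x": 0,"y": 0,"z": 0,"ax": 0,"ay": 0,"az": 0,"fingers": 0.2}]}}

```text
time_s: 9.1
tool_pos: [0.4939, 0.1051, 0.0343]
eef_rot: [-2.671, -1.654, -0.001]
contact_force: [0.1, -0.5, -2.2]
finger_gap: 0.0309
finger_force: 35.0
```

>>> {"name": "arm_command", "arguments": {"targets": [{"x": 0,"y": 0,"z": 0.02,"ax": 0,"ay": 0,"az": 0,"fingers": 0.2},{"x": 0,"y": 0,"z": 0,"ax": 0,"ay": 0,"az": 0,"fingers": 0.2}]}}

```text
time_s: 9.27
tool_pos: [0.494, 0.1051, 0.0324]
eef_rot: [2.671, 1.654, 0.001]
contact_force: [0.4, 0.5, -1.5]
finger_gap: 0.0309
finger_force: 34.9
```

>>> {"name": "arm_command", "arguments": {"targets": [{"x": 0,"y": 0,"z": 0.01,"ax": 0,"ay": 0,"az": 0,"fingers": 0.2},{"x": 0,"y": 0,"z": 0,"ax": 0,"ay": 0,"az": 0,"fingers": 0.2}]}}

```text
time_s: 9.43
tool_pos: [0.4941, 0.1051, 0.0323]
eef_rot: [-2.67, -1.654, -0.001]
contact_force: [-5.2, -0.6, 12.5]
finger_gap: 0.0316
finger_force: 36.2
```

>>> {"name": "arm_command", "arguments": {"targets": [{"x": 0,"y": 0,"z": 0.01,"ax": 0,"ay": 0,"az": 0,"fingers": 0.2},{"x": 0,"y": 0,"z": 0,"ax": 0,"ay": 0,"az": 0,"fingers": 0.2}]}}

```text
time_s: 9.6
tool_pos: [0.4942, 0.1052, 0.0323]
eef_rot: [-2.67, -1.653, -0.002]
contact_force: [-9.0, -1.7, 24.8]
finger_gap: 0.0313
finger_force: 37.5
```

Contact is at z≈0.0324, as predicted. I'm relieving the press, opening and rising.

>>> {"name": "arm_command", "arguments": {"targets": [{"x": 0,"y": 0,"z": -0.015,"ax": 0,"ay": 0,"az": 0,"fingers": 0.2},{"x": 0,"y": 0,"z": 0,"ax": 0,"ay": 0,"az": 0,"fingers": 0.45},{"x": 0,"y": 0,"z": 0,"ax": 0,"ay": 0,"az": 0,"fingers": 0.6},{"x": 0,"y": 0,"z": 0,"ax": 0,"ay": 0,"az": 0,"fingers": 0.9},{"x": 0,"y": 0,"z": 0,"ax": 0,"ay": 0,"az": 0,"fingers": 1},{"x": 0,"y": 0,"z": 0,"ax": 0,"ay": 0,"az": 0,"fingers": 1},{"x": 0,"y": 0,"z": 0,"ax": 0,"ay": 0,"az": 0,"fingers": 1},{"x": 0,"y": 0,"z": 0,"ax": 0,"ay": 0,"az": 0,"fingers": 1}]}}

```text
time_s: 10.27
tool_pos: [0.4938, 0.1049, 0.0317]
eef_rot: [2.671, 1.654, -0.0]
contact_force: [0.4, -0.7, 0.7]
finger_gap: 0.0854
finger_force: 0.0
```

>>> {"name": "arm_command", "arguments": {"targets": [{"x": 0,"y": 0,"z": -0.15,"ax": 0,"ay": 0,"az": 0,"fingers": 1},{"x": 0,"y": 0,"z": -0.3,"ax": 0,"ay": 0,"az": 0,"fingers": 1},{"x": 0,"y": 0,"z": -0.4,"ax": 0,"ay": 0,"az": 0,"fingers": 1},{"x": 0,"y": 0,"z": -0.4,"ax": 0,"ay": 0,"az": 0,"fingers": 1},{"x": 0,"y": 0,"z": -0.2,"ax": 0,"ay": 0,"az": 0,"fingers": 1},{"x": 0,"y": 0,"z": 0,"ax": 0,"ay": 0,"az": 0.125,"fingers": 1},{"x": 0,"y": 0,"z": 0,"ax": 0,"ay": 0,"az": 0.125,"fingers": 1},{"x": 0,"y": 0,"z": 0,"ax": 0,"ay": 0,"az": 0,"fingers": 1}]}}

```text
time_s: 10.93
tool_pos: [0.4939, 0.105, 0.1772]
eef_rot: [-2.823, -1.378, -0.001]
contact_force: [-0.6, -0.4, 0.7]
finger_gap: 0.0853
finger_force: 0.0
```

```bash
python3 go.py .5877 -.2025 .16; python3 w.py w6
python3 - <<'E'
from h import *
cv2.imwrite('pics/t1.png',r.grab_frame('top')[:,:,::-1])
E
```

```text
tool [0.4939 0.105  0.1772] yaw 52.02 tilt [0.0007 0.0007] shift units [-1.847  2.631  0.171] f [-0.6 -0.4  0.7] gap 0.0853
[0.49394453 0.10503345 0.17724115] [-0.91  0.18  0.73  1.8  -0.13  1.2  -0.81]
[[0.615, 0.788, 0.001], [0.788, -0.615, 0.001], [0.001, 0.0, -1.0]]
[0.535 0.157 0.32 ]
```

View pics/w6.png

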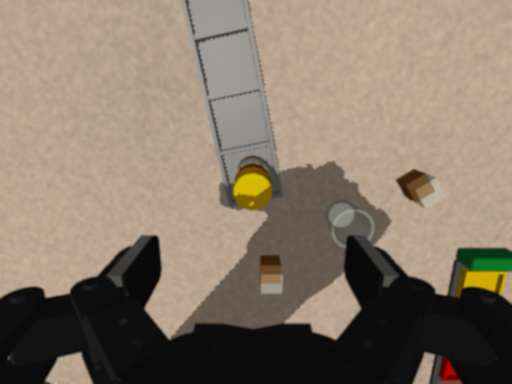

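Yellow stands upright in the farthest pocket, at (252,187). Next is blue.

>>> {"name": "arm_command", "arguments": {"targets": [{"x": -0.1,"y": 0.14,"z": 0,"ax": 0,"ay": 0,"az": 0,"fingers": 1},{"x": -0.22,"y": 0.31,"z": 0,"ax": 0,"ay": 0,"az": 0,"fingers": 1},{"x": -0.22,"y": 0.31,"z": 0,"ax": 0,"ay": 0,"az": 0,"fingers": 1},{"x": -0.22,"y": 0.31,"z": 0,"ax": 0,"ay": 0,"az": 0,"fingers": 1},{"x": -0.22,"y": 0.31,"z": 0,"ax": 0,"ay": 0,"az": 0,"fingers": 1},{"x": -0.22,"y": 0.31,"z": 0,"ax": 0,"ay": 0,"az": 0,"fingers": 1},{"x": -0.22,"y": 0.31,"z": 0,"ax": 0,"ay": 0,"az": 0,"fingers": 1},{"x": -0.22,"y": 0.31,"z": 0,"ax": 0,"ay": 0,"az": 0,"fingers": 1},{"x": -0.14,"y": 0.2,"z": 0,"ax": 0,"ay": 0,"az": 0,"fingers": 1},{"x": -0.08,"y": 0.11,"z": 0,"ax": 0,"ay": 0,"az": 0,"fingers": 1}]}}

```text
time_s: 11.87
tool_pos: [0.5866, -0.2071, 0.176]
eef_rot: [2.82, 1.382, -0.004]
contact_force: [0.6, 0.7, -0.0]
finger_gap: 0.0856
finger_force: 0.0
```

>>> {"name": "arm_command", "arguments": {"targets": [{"x": 0,"y": 0,"z": 0,"ax": 0,"ay": 0,"az": 0,"fingers": 1},{"x": 0,"y": 0,"z": 0,"ax": 0,"ay": 0,"az": 0,"fingers": 1},{"x": 0,"y": 0,"z": 0,"ax": 0,"ay": 0,"az": 0,"fingers": 1}]}}

```text
time_s: 12.12
tool_pos: [0.5872, -0.2012, 0.1762]
eef_rot: [-2.817, -1.387, 0.001]
contact_force: [0.1, -0.1, 0.9]
finger_gap: 0.0849
finger_force: 0.0
```

```bash
python3 go.py .586 -.203 .037; python3 w.py w7
python3 - <<'E'
from h import *
import pickle
m=pickle.load(open('w7.pkl','rb'));im=cv2.imread('pics/w7.png');H=cv2.cvtColor(im,cv2.COLOR_BGR2HSV).astype(int)
h,s,v=H[...,0],H[...,1],H[...,2]
for k,mm in dict(blue=(h>105)&(h<125)&(s>150)&(v>60),red=((h<6)|(h>174))&(s>170)&(v>60)).items():
    mm=mm.copy();mm[:,:200]=0;mm[:,310:]=0
    for c in blobs(mm,100):print(k,cv2.boundingRect(c),cv2.minEnclosingCircle(c))
E
```

```text
tool [ 0.5872 -0.2012  0.1762] yaw 52.43 tilt [-0.001   0.0009] shift units [-0.022  0.003  1.392] f [ 0.1 -0.1  0.9] gap 0.0849
[ 0.58721208 -0.20120584  0.17615621] [-0.29  0.5   0.81  1.49 -0.37  1.31 -0.1 ]
[[0.61, 0.793, -0.001], [0.793, -0.61, 0.001], [0.0, -0.001, -1.0]]
[ 0.628 -0.149  0.319]
blue (229, 155, 46, 60) ((251.5, 180.940673828125), 33.69236373901367)
red (234, 205, 40, 73) ((259.5, 241.0), 38.108497619628906)
red (229, 205, 13, 43) ((231.0, 226.0), 21.023895263671875)
```

View pics/w7.png

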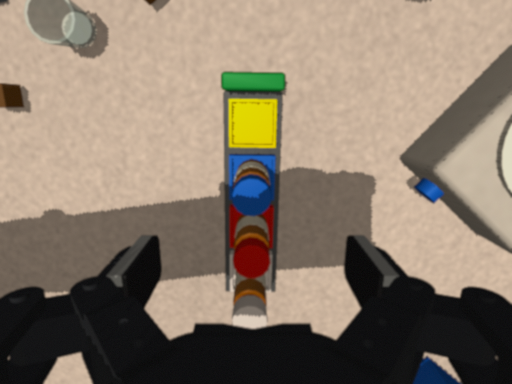

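Blue's cap is at (252,195), red at (252,257), and the empty yellow holder at (253,124).

```bash
python3 - <<'E'
from h import *
import pickle
m=pickle.load(open('w7.pkl','rb'))
print(plane('w',[(252,195),(252,257)],.094,m).round(4).tolist(),plane('w',[(253,124)],.016,m).round(4))
E
python3 go.py .586 -.203 .037
```

```text
[[0.5873, -0.2012], [0.5556, -0.2424]] [[ 0.6175 -0.1634]]
tool [ 0.5874 -0.2007  0.1764] yaw 52.46 tilt [-0.0007  0.001 ] shift units [-0.027  0.005  1.394] f [ 0.5 -0.2 -0.7] gap 0.0855
```

>>> {"name": "arm_command", "arguments": {"targets": [{"x": -0.01,"y": 0,"z": 0.2,"ax": 0,"ay": 0,"az": 0,"fingers": 1},{"x": 0,"y": 0,"z": 0.3,"ax": 0,"ay": 0,"az": 0,"fingers": 1},{"x": 0,"y": 0,"z": 0.3,"ax": 0,"ay": 0,"az": 0,"fingers": 1},{"x": 0,"y": 0,"z": 0.3,"ax": 0,"ay": 0,"az": 0,"fingers": 1},{"x": 0,"y": 0,"z": 0.2,"ax": 0,"ay": 0,"az": 0,"fingers": 1},{"x": 0,"y": 0,"z": 0.1,"ax": 0,"ay": 0,"az": 0,"fingers": 1},{"x": 0,"y": 0,"z": 0,"ax": 0,"ay": 0,"az": 0,"fingers": 1},{"x": 0,"y": 0,"z": 0,"ax": 0,"ay": 0,"az": 0,"fingers": 1},{"x": 0,"y": 0,"z": 0,"ax": 0,"ay": 0,"az": 0,"fingers": 0.6},{"x": 0,"y": 0,"z": 0,"ax": 0,"ay": 0,"az": 0,"fingers": 0.45}], "squeeze": 35}}

```text
time_s: 13.0
tool_pos: [0.5878, -0.2035, 0.0387]
eef_rot: [2.818, 1.384, 0.004]
contact_force: [-0.6, 0.0, -0.4]
finger_gap: 0.0637
finger_force: 0.0
```

>>> {"name": "arm_command", "arguments": {"targets": [{"x": 0,"y": 0,"z": 0,"ax": 0,"ay": 0,"az": 0,"fingers": 0.2},{"x": 0,"y": 0,"z": 0,"ax": 0,"ay": 0,"az": 0,"fingers": 0.2},{"x": 0,"y": 0,"z": 0,"ax": 0,"ay": 0,"az": 0,"fingers": 0.2},{"x": 0,"y": 0,"z": 0,"ax": 0,"ay": 0,"az": 0,"fingers": 0.2},{"x": 0,"y": 0,"z": 0,"ax": 0,"ay": 0,"az": 0,"fingers": 0.2},{"x": 0,"y": 0,"z": 0,"ax": 0,"ay": 0,"az": 0,"fingers": 0.2},{"x": 0,"y": 0,"z": 0,"ax": 0,"ay": 0,"az": 0,"fingers": 0.2},{"x": 0,"y": 0,"z": 0,"ax": 0,"ay": 0,"az": 0,"fingers": 0.2}]}}

```text
time_s: 13.67
tool_pos: [0.587, -0.2034, 0.0376]
eef_rot: [2.82, 1.384, 0.001]
contact_force: [-1.5, 1.0, 5.8]
finger_gap: 0.0315
finger_force: 34.4
```

>>> {"name": "arm_command", "arguments": {"targets": [{"x": 0,"y": 0,"z": -0.1,"ax": 0,"ay": 0,"az": 0,"fingers": 0.2},{"x": 0,"y": 0,"z": -0.2,"ax": 0,"ay": 0,"az": 0,"fingers": 0.2},{"x": 0,"y": 0,"z": -0.3,"ax": 0,"ay": 0,"az": 0,"fingers": 0.2},{"x": 0,"y": 0,"z": -0.3,"ax": 0,"ay": 0,"az": 0,"fingers": 0.2},{"x": 0,"y": 0,"z": -0.4,"ax": 0,"ay": 0,"az": 0,"fingers": 0.2},{"x": 0,"y": 0,"z": 0,"ax": 0,"ay": 0,"az": 0,"fingers": 0.2},{"x": 0,"y": 0,"z": 0,"ax": 0,"ay": 0,"az": -0.13,"fingers": 0.2},{"x": 0,"y": 0,"z": 0,"ax": 0,"ay": 0,"az": -0.13,"fingers": 0.2},{"x": 0,"y": 0,"z": 0,"ax": 0,"ay": 0,"az": 0,"fingers": 0.2},{"x": 0,"y": 0,"z": 0,"ax": 0,"ay": 0,"az": 0,"fingers": 0.2}]}}

```text
time_s: 14.5
tool_pos: [0.5865, -0.2034, 0.167]
eef_rot: [-2.667, -1.66, -0.0]
contact_force: [-0.3, 1.1, -0.1]
finger_gap: 0.0313
finger_force: 34.8
```

```bash
python3 go.py .5164 .152 .165
```

```text
tool [ 0.5865 -0.2034  0.167 ] yaw 63.8 tilt [0.0001 0.0002] shift units [ 2.879 -2.199  0.021] f [-0.3  1.1 -0.1] gap 0.0313
```

>>> {"name": "arm_command", "arguments": {"targets": [{"x": 0.15,"y": -0.11,"z": 0,"ax": 0,"ay": 0,"az": 0,"fingers": 0.2},{"x": 0.3,"y": -0.23,"z": 0,"ax": 0,"ay": 0,"az": 0,"fingers": 0.2},{"x": 0.3,"y": -0.23,"z": 0,"ax": 0,"ay": 0,"az": 0,"fingers": 0.2},{"x": 0.3,"y": -0.23,"z": 0,"ax": 0,"ay": 0,"az": 0,"fingers": 0.2},{"x": 0.3,"y": -0.23,"z": 0,"ax": 0,"ay": 0,"az": 0,"fingers": 0.2},{"x": 0.3,"y": -0.23,"z": 0,"ax": 0,"ay": 0,"az": 0,"fingers": 0.2},{"x": 0.3,"y": -0.23,"z": 0,"ax": 0,"ay": 0,"az": 0,"fingers": 0.2},{"x": 0.3,"y": -0.23,"z": 0,"ax": 0,"ay": 0,"az": 0,"fingers": 0.2},{"x": 0.3,"y": -0.23,"z": 0,"ax": 0,"ay": 0,"az": 0,"fingers": 0.2},{"x": 0.2,"y": -0.15,"z": 0,"ax": 0,"ay": 0,"az": 0,"fingers": 0.2}]}}

```text
time_s: 15.33
tool_pos: [0.5172, 0.1403, 0.1666]
eef_rot: [-2.663, -1.663, 0.0]
contact_force: [0.4, -0.5, -1.2]
finger_gap: 0.0311
finger_force: 34.9
```

>>> {"name": "arm_command", "arguments": {"targets": [{"x": 0.13,"y": -0.1,"z": 0,"ax": 0,"ay": 0,"az": 0,"fingers": 0.2},{"x": 0,"y": 0,"z": 0,"ax": 0,"ay": 0,"az": 0,"fingers": 0.2},{"x": 0,"y": 0,"z": 0,"ax": 0,"ay": 0,"az": 0,"fingers": 0.2},{"x": 0,"y": 0,"z": 0,"ax": 0,"ay": 0,"az": 0,"fingers": 0.2}]}}

```text
time_s: 15.67
tool_pos: [0.5154, 0.1508, 0.1668]
eef_rot: [2.666, 1.66, -0.001]
contact_force: [-0.3, 0.1, -0.6]
finger_gap: 0.0311
finger_force: 34.9
```

```bash
python3 go.py .5164 .152 .036
```

```text
tool [0.5154 0.1508 0.1668] yaw 63.81 tilt [-0.0001 -0.0007] shift units [0.016 0.003 1.308] f [-0.3  0.1 -0.6] gap 0.0311
```

>>> {"name": "arm_command", "arguments": {"targets": [{"x": 0.02,"y": 0,"z": 0.2,"ax": 0,"ay": 0,"az": 0,"fingers": 0.2},{"x": 0,"y": 0,"z": 0.3,"ax": 0,"ay": 0,"az": 0,"fingers": 0.2},{"x": 0,"y": 0,"z": 0.3,"ax": 0,"ay": 0,"az": 0,"fingers": 0.2},{"x": 0,"y": 0,"z": 0.2,"ax": 0,"ay": 0,"az": 0,"fingers": 0.2},{"x": 0,"y": 0,"z": 0.15,"ax": 0,"ay": 0,"az": 0,"fingers": 0.2},{"x": 0,"y": 0,"z": 0.1,"ax": 0,"ay": 0,"az": 0,"fingers": 0.2},{"x": 0,"y": 0,"z": 0.05,"ax": 0,"ay": 0,"az": 0,"fingers": 0.2},{"x": 0,"y": 0,"z": 0,"ax": 0,"ay": 0,"az": 0,"fingers": 0.2},{"x": 0,"y": 0,"z": 0,"ax": 0,"ay": 0,"az": 0,"fingers": 0.2}]}}

```text
time_s: 16.42
tool_pos: [0.5168, 0.1534, 0.0375]
eef_rot: [2.665, 1.663, 0.001]
contact_force: [0.4, -0.5, -0.3]
finger_gap: 0.0312
finger_force: 34.9
```

```bash
python3 go.py .5164 .152 .0325
```

```text
tool [0.5168 0.1534 0.0375] yaw 63.92 tilt [0.0008 0.0001] shift units [-0.014  0.002  0.05 ] f [ 0.4 -0.5 -0.3] gap 0.0312
```

>>> {"name": "arm_command", "arguments": {"targets": [{"x": 0,"y": 0,"z": 0.02,"ax": 0,"ay": 0,"az": 0,"fingers": 0.2},{"x": 0,"y": 0,"z": 0.02,"ax": 0,"ay": 0,"az": 0,"fingers": 0.2},{"x": 0,"y": 0,"z": 0.01,"ax": 0,"ay": 0,"az": 0,"fingers": 0.2},{"x": 0,"y": 0,"z": 0,"ax": 0,"ay": 0,"az": 0,"fingers": 0.2}]}}

```text
time_s: 16.75
tool_pos: [0.5166, 0.1541, 0.0326]
eef_rot: [-2.664, -1.665, -0.002]
contact_force: [-1.0, 0.5, 4.3]
finger_gap: 0.0316
finger_force: 35.4
```

>>> {"name": "arm_command", "arguments": {"targets": [{"x": 0,"y": 0,"z": 0.005,"ax": 0,"ay": 0,"az": 0,"fingers": 0.2},{"x": 0,"y": 0,"z": 0,"ax": 0,"ay": 0,"az": 0,"fingers": 0.2}]}}

```text
time_s: 16.92
tool_pos: [0.5167, 0.1542, 0.0325]
eef_rot: [-2.664, -1.664, -0.002]
contact_force: [-3.6, -0.3, 9.5]
finger_gap: 0.0312
finger_force: 36.1
```

Blue is touching the floor. I'm opening and rising.

>>> {"name": "arm_command", "arguments": {"targets": [{"x": 0,"y": 0,"z": -0.005,"ax": 0,"ay": 0,"az": 0,"fingers": 0.2},{"x": 0,"y": 0,"z": 0,"ax": 0,"ay": 0,"az": 0,"fingers": 0.45},{"x": 0,"y": 0,"z": 0,"ax": 0,"ay": 0,"az": 0,"fingers": 0.6},{"x": 0,"y": 0,"z": 0,"ax": 0,"ay": 0,"az": 0,"fingers": 0.9},{"x": 0,"y": 0,"z": 0,"ax": 0,"ay": 0,"az": 0,"fingers": 1},{"x": 0,"y": 0,"z": 0,"ax": 0,"ay": 0,"az": 0,"fingers": 1},{"x": 0,"y": 0,"z": 0,"ax": 0,"ay": 0,"az": 0,"fingers": 1},{"x": 0,"y": 0,"z": 0,"ax": 0,"ay": 0,"az": 0,"fingers": 1}]}}

```text
time_s: 17.58
tool_pos: [0.5161, 0.1538, 0.0317]
eef_rot: [2.664, 1.665, -0.0]
contact_force: [0.2, 0.1, 0.3]
finger_gap: 0.0857
finger_force: 0.0
```

>>> {"name": "arm_command", "arguments": {"targets": [{"x": 0,"y": 0,"z": -0.15,"ax": 0,"ay": 0,"az": 0,"fingers": 1},{"x": 0,"y": 0,"z": -0.3,"ax": 0,"ay": 0,"az": 0,"fingers": 1},{"x": 0,"y": 0,"z": -0.4,"ax": 0,"ay": 0,"az": 0,"fingers": 1},{"x": 0,"y": 0,"z": -0.4,"ax": 0,"ay": 0,"az": 0,"fingers": 1},{"x": 0,"y": 0,"z": -0.2,"ax": 0,"ay": 0,"az": 0,"fingers": 1},{"x": 0,"y": 0,"z": 0,"ax": 0,"ay": 0,"az": 0.13,"fingers": 1},{"x": 0,"y": 0,"z": 0,"ax": 0,"ay": 0,"az": 0.13,"fingers": 1},{"x": 0,"y": 0,"z": 0,"ax": 0,"ay": 0,"az": 0,"fingers": 1},{"x": 0,"y": 0,"z": 0,"ax": 0,"ay": 0,"az": 0,"fingers": 1}]}}

```text
time_s: 18.33
tool_pos: [0.5159, 0.1539, 0.1766]
eef_rot: [2.818, 1.389, -0.001]
contact_force: [-0.3, 0.3, -0.2]
finger_gap: 0.0854
finger_force: 0.0
```

```bash
python3 go.py .5545 -.244 .177
```

```text
tool [0.5159 0.1539 0.1766] yaw 52.47 tilt [-0.0004 -0.0002] shift units [-2.92   2.729 -0.003] f [-0.3  0.3 -0.2] gap 0.0854
```

>>> {"name": "arm_command", "arguments": {"targets": [{"x": -0.13,"y": 0.13,"z": 0,"ax": 0,"ay": 0,"az": 0,"fingers": 1},{"x": -0.28,"y": 0.26,"z": 0,"ax": 0,"ay": 0,"az": 0,"fingers": 1},{"x": -0.28,"y": 0.26,"z": 0,"ax": 0,"ay": 0,"az": 0,"fingers": 1},{"x": -0.28,"y": 0.26,"z": 0,"ax": 0,"ay": 0,"az": 0,"fingers": 1},{"x": -0.28,"y": 0.26,"z": 0,"ax": 0,"ay": 0,"az": 0,"fingers": 1},{"x": -0.28,"y": 0.26,"z": 0,"ax": 0,"ay": 0,"az": 0,"fingers": 1},{"x": -0.28,"y": 0.26,"z": 0,"ax": 0,"ay": 0,"az": 0,"fingers": 1},{"x": -0.28,"y": 0.26,"z": 0,"ax": 0,"ay": 0,"az": 0,"fingers": 1},{"x": -0.28,"y": 0.26,"z": 0,"ax": 0,"ay": 0,"az": 0,"fingers": 1},{"x": -0.28,"y": 0.26,"z": 0,"ax": 0,"ay": 0,"az": 0,"fingers": 1}]}}

```text
time_s: 19.17
tool_pos: [0.5492, -0.2086, 0.1763]
eef_rot: [-2.817, -1.39, 0.001]
contact_force: [0.8, 1.1, 0.4]
finger_gap: 0.0855
finger_force: 0.0
```

>>> {"name": "arm_command", "arguments": {"targets": [{"x": -0.17,"y": 0.16,"z": 0,"ax": 0,"ay": 0,"az": 0,"fingers": 1},{"x": -0.1,"y": 0.1,"z": 0,"ax": 0,"ay": 0,"az": 0,"fingers": 1},{"x": 0,"y": 0,"z": 0,"ax": 0,"ay": 0,"az": 0,"fingers": 1},{"x": 0,"y": 0,"z": 0,"ax": 0,"ay": 0,"az": 0,"fingers": 1},{"x": 0,"y": 0,"z": 0,"ax": 0,"ay": 0,"az": 0,"fingers": 1}]}}

```text
time_s: 19.58
tool_pos: [0.5536, -0.243, 0.1762]
eef_rot: [-2.817, -1.387, 0.001]
contact_force: [0.2, 0.1, -0.1]
finger_gap: 0.0854
finger_force: 0.0
```

```bash
python3 go.py .5545 -.244 .037; python3 w.py w8
```

```text
tool [ 0.5536 -0.243   0.1762] yaw 52.44 tilt [-0.001   0.0009] shift units [-0.003  0.015  1.392] f [ 0.2  0.1 -0.1] gap 0.0854
[ 0.55357162 -0.24296616  0.17619221] [-0.24  0.47  0.83  1.54 -0.36  1.29 -0.02]
[[0.61, 0.793, -0.001], [0.793, -0.61, 0.001], [0.0, -0.001, -1.0]]
[ 0.594 -0.191  0.319]
```

View pics/w8.png

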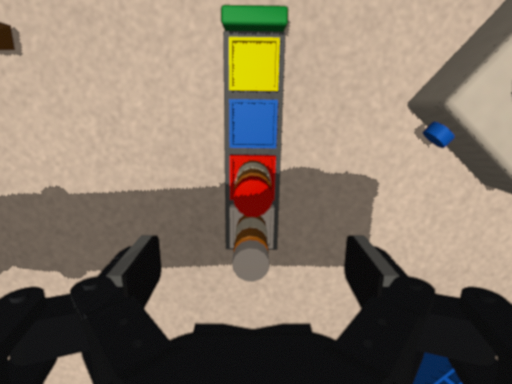

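Red's cap is at (253,195), the same pixel as blue had before its grasp, so the tool is aligned. White's cap is at (251,260).

>>> {"name": "arm_command", "arguments": {"targets": [{"x": 0,"y": 0.01,"z": 0.2,"ax": 0,"ay": 0,"az": 0,"fingers": 1},{"x": 0,"y": 0,"z": 0.3,"ax": 0,"ay": 0,"az": 0,"fingers": 1},{"x": 0,"y": 0,"z": 0.3,"ax": 0,"ay": 0,"az": 0,"fingers": 1},{"x": 0,"y": 0,"z": 0.3,"ax": 0,"ay": 0,"az": 0,"fingers": 1},{"x": 0,"y": 0,"z": 0.2,"ax": 0,"ay": 0,"az": 0,"fingers": 1},{"x": 0,"y": 0,"z": 0.1,"ax": 0,"ay": 0,"az": 0,"fingers": 1},{"x": 0,"y": 0,"z": 0,"ax": 0,"ay": 0,"az": 0,"fingers": 1},{"x": 0,"y": 0,"z": 0,"ax": 0,"ay": 0,"az": 0,"fingers": 1},{"x": 0,"y": 0,"z": 0,"ax": 0,"ay": 0,"az": 0,"fingers": 0.6},{"x": 0,"y": 0,"z": 0,"ax": 0,"ay": 0,"az": 0,"fingers": 0.45}], "squeeze": 35}}

```text
time_s: 20.47
tool_pos: [0.5555, -0.2451, 0.0386]
eef_rot: [2.818, 1.384, 0.003]
contact_force: [0.6, -0.6, -0.6]
finger_gap: 0.0635
finger_force: 0.0
```

>>> {"name": "arm_command", "arguments": {"targets": [{"x": 0,"y": 0,"z": 0,"ax": 0,"ay": 0,"az": 0,"fingers": 0.2},{"x": 0,"y": 0,"z": 0,"ax": 0,"ay": 0,"az": 0,"fingers": 0.2},{"x": 0,"y": 0,"z": 0,"ax": 0,"ay": 0,"az": 0,"fingers": 0.2},{"x": 0,"y": 0,"z": 0,"ax": 0,"ay": 0,"az": 0,"fingers": 0.2},{"x": 0,"y": 0,"z": 0,"ax": 0,"ay": 0,"az": 0,"fingers": 0.2},{"x": 0,"y": 0,"z": 0,"ax": 0,"ay": 0,"az": 0,"fingers": 0.2},{"x": 0,"y": 0,"z": 0,"ax": 0,"ay": 0,"az": 0,"fingers": 0.2},{"x": 0,"y": 0,"z": 0,"ax": 0,"ay": 0,"az": 0,"fingers": 0.2}]}}

```text
time_s: 21.13
tool_pos: [0.5547, -0.2449, 0.0376]
eef_rot: [2.82, 1.384, 0.001]
contact_force: [-0.9, 1.4, 6.3]
finger_gap: 0.0308
finger_force: 34.4
```

>>> {"name": "arm_command", "arguments": {"targets": [{"x": 0,"y": 0,"z": -0.1,"ax": 0,"ay": 0,"az": 0,"fingers": 0.2},{"x": 0,"y": 0,"z": -0.2,"ax": 0,"ay": 0,"az": 0,"fingers": 0.2},{"x": 0,"y": 0,"z": -0.3,"ax": 0,"ay": 0,"az": 0,"fingers": 0.2},{"x": 0,"y": 0,"z": -0.3,"ax": 0,"ay": 0,"az": 0,"fingers": 0.2},{"x": 0,"y": 0,"z": -0.4,"ax": 0,"ay": 0,"az": 0,"fingers": 0.2},{"x": 0,"y": 0,"z": 0,"ax": 0,"ay": 0,"az": 0,"fingers": 0.2},{"x": 0,"y": 0,"z": 0,"ax": 0,"ay": 0,"az": -0.13,"fingers": 0.2},{"x": 0,"y": 0,"z": 0,"ax": 0,"ay": 0,"az": -0.13,"fingers": 0.2},{"x": 0,"y": 0,"z": 0,"ax": 0,"ay": 0,"az": 0,"fingers": 0.2},{"x": 0,"y": 0,"z": 0,"ax": 0,"ay": 0,"az": 0,"fingers": 0.2}]}}

```text
time_s: 21.97
tool_pos: [0.5542, -0.2448, 0.167]
eef_rot: [-2.667, -1.66, -0.001]
contact_force: [-0.4, 0.1, -0.4]
finger_gap: 0.0308
finger_force: 34.8
```

```bash
python3 go.py .54 .2005 .165
```

```text
tool [ 0.5542 -0.2448  0.167 ] yaw 63.8 tilt [0.0003 0.0002] shift units [ 3.933 -2.093  0.021] f [-0.4  0.1 -0.4] gap 0.0308
```

>>> {"name": "arm_command", "arguments": {"targets": [{"x": 0.2,"y": -0.11,"z": 0,"ax": 0,"ay": 0,"az": 0,"fingers": 0.2},{"x": 0.34,"y": -0.18,"z": 0,"ax": 0,"ay": 0,"az": 0,"fingers": 0.2},{"x": 0.34,"y": -0.18,"z": 0,"ax": 0,"ay": 0,"az": 0,"fingers": 0.2},{"x": 0.34,"y": -0.18,"z": 0,"ax": 0,"ay": 0,"az": 0,"fingers": 0.2},{"x": 0.34,"y": -0.18,"z": 0,"ax": 0,"ay": 0,"az": 0,"fingers": 0.2},{"x": 0.34,"y": -0.18,"z": 0,"ax": 0,"ay": 0,"az": 0,"fingers": 0.2},{"x": 0.34,"y": -0.18,"z": 0,"ax": 0,"ay": 0,"az": 0,"fingers": 0.2},{"x": 0.34,"y": -0.18,"z": 0,"ax": 0,"ay": 0,"az": 0,"fingers": 0.2},{"x": 0.34,"y": -0.18,"z": 0,"ax": 0,"ay": 0,"az": 0,"fingers": 0.2},{"x": 0.34,"y": -0.18,"z": 0,"ax": 0,"ay": 0,"az": 0,"fingers": 0.2}]}}

```text
time_s: 22.8
tool_pos: [0.5413, 0.1258, 0.1669]
eef_rot: [-2.668, -1.659, -0.0]
contact_force: [1.5, -0.4, -1.4]
finger_gap: 0.0313
finger_force: 34.9
```

>>> {"name": "arm_command", "arguments": {"targets": [{"x": 0.34,"y": -0.18,"z": 0,"ax": 0,"ay": 0,"az": 0,"fingers": 0.2},{"x": 0.2,"y": -0.11,"z": 0,"ax": 0,"ay": 0,"az": 0,"fingers": 0.2},{"x": 0.13,"y": -0.07,"z": 0,"ax": 0,"ay": 0,"az": 0,"fingers": 0.2},{"x": 0,"y": 0,"z": 0,"ax": 0,"ay": 0,"az": 0,"fingers": 0.2},{"x": 0,"y": 0,"z": 0,"ax": 0,"ay": 0,"az": 0,"fingers": 0.2},{"x": 0,"y": 0,"z": 0,"ax": 0,"ay": 0,"az": 0,"fingers": 0.2}]}}

```text
time_s: 23.3
tool_pos: [0.5393, 0.1976, 0.1668]
eef_rot: [2.667, 1.659, -0.001]
contact_force: [-0.1, -0.1, -0.6]
finger_gap: 0.0311
finger_force: 34.9
```

```bash
python3 go.py .54 .2005 .036
```

```text
tool [0.5393 0.1976 0.1668] yaw 63.76 tilt [ 0.0001 -0.0013] shift units [ 0.031 -0.007  1.308] f [-0.1 -0.1 -0.6] gap 0.0311
```

>>> {"name": "arm_command", "arguments": {"targets": [{"x": 0.02,"y": 0,"z": 0.2,"ax": 0,"ay": 0,"az": 0,"fingers": 0.2},{"x": 0,"y": 0,"z": 0.3,"ax": 0,"ay": 0,"az": 0,"fingers": 0.2},{"x": 0,"y": 0,"z": 0.3,"ax": 0,"ay": 0,"az": 0,"fingers": 0.2},{"x": 0,"y": 0,"z": 0.2,"ax": 0,"ay": 0,"az": 0,"fingers": 0.2},{"x": 0,"y": 0,"z": 0.15,"ax": 0,"ay": 0,"az": 0,"fingers": 0.2},{"x": 0,"y": 0,"z": 0.1,"ax": 0,"ay": 0,"az": 0,"fingers": 0.2},{"x": 0,"y": 0,"z": 0.05,"ax": 0,"ay": 0,"az": 0,"fingers": 0.2},{"x": 0,"y": 0,"z": 0,"ax": 0,"ay": 0,"az": 0,"fingers": 0.2},{"x": 0,"y": 0,"z": 0,"ax": 0,"ay": 0,"az": 0,"fingers": 0.2}]}}

```text
time_s: 24.05
tool_pos: [0.5404, 0.2012, 0.0376]
eef_rot: [2.665, 1.663, 0.001]
contact_force: [-0.2, -0.1, -0.8]
finger_gap: 0.0312
finger_force: 34.9
```

>>> {"name": "arm_command", "arguments": {"targets": [{"x": 0,"y": 0,"z": 0.02,"ax": 0,"ay": 0,"az": 0,"fingers": 0.2},{"x": 0,"y": 0,"z": 0.02,"ax": 0,"ay": 0,"az": 0,"fingers": 0.2},{"x": 0,"y": 0,"z": 0.01,"ax": 0,"ay": 0,"az": 0,"fingers": 0.2},{"x": 0,"y": 0,"z": 0,"ax": 0,"ay": 0,"az": 0,"fingers": 0.2}]}}

```text
time_s: 24.38
tool_pos: [0.5401, 0.2022, 0.0326]
eef_rot: [-2.664, -1.665, -0.002]
contact_force: [-1.1, -0.1, 4.4]
finger_gap: 0.031
finger_force: 35.3
```

Red is in contact at the same height as before. I'm releasing it.

>>> {"name": "arm_command", "arguments": {"targets": [{"x": 0,"y": 0,"z": 0,"ax": 0,"ay": 0,"az": 0,"fingers": 0.45},{"x": 0,"y": 0,"z": 0,"ax": 0,"ay": 0,"az": 0,"fingers": 0.6},{"x": 0,"y": 0,"z": 0,"ax": 0,"ay": 0,"az": 0,"fingers": 0.9},{"x": 0,"y": 0,"z": 0,"ax": 0,"ay": 0,"az": 0,"fingers": 1},{"x": 0,"y": 0,"z": 0,"ax": 0,"ay": 0,"az": 0,"fingers": 1},{"x": 0,"y": 0,"z": 0,"ax": 0,"ay": 0,"az": 0,"fingers": 1},{"x": 0,"y": 0,"z": 0,"ax": 0,"ay": 0,"az": 0,"fingers": 1}]}}

```text
time_s: 24.97
tool_pos: [0.5396, 0.2019, 0.0317]
eef_rot: [-2.664, -1.665, 0.0]
contact_force: [0.7, 0.6, 1.0]
finger_gap: 0.0856
finger_force: 0.0
```

>>> {"name": "arm_command", "arguments": {"targets": [{"x": 0,"y": 0,"z": -0.15,"ax": 0,"ay": 0,"az": 0,"fingers": 1},{"x": 0,"y": 0,"z": -0.3,"ax": 0,"ay": 0,"az": 0,"fingers": 1},{"x": 0,"y": 0,"z": -0.4,"ax": 0,"ay": 0,"az": 0,"fingers": 1},{"x": 0,"y": 0,"z": -0.4,"ax": 0,"ay": 0,"az": 0,"fingers": 1},{"x": 0,"y": 0,"z": -0.2,"ax": 0,"ay": 0,"az": 0,"fingers": 1},{"x": 0,"y": 0,"z": 0,"ax": 0,"ay": 0,"az": 0.13,"fingers": 1},{"x": 0,"y": 0,"z": 0,"ax": 0,"ay": 0,"az": 0.13,"fingers": 1},{"x": 0,"y": 0,"z": 0,"ax": 0,"ay": 0,"az": 0,"fingers": 1},{"x": 0,"y": 0,"z": 0,"ax": 0,"ay": 0,"az": 0,"fingers": 1}]}}

```text
time_s: 25.72
tool_pos: [0.5395, 0.2019, 0.1766]
eef_rot: [2.818, 1.389, -0.001]
contact_force: [-0.7, 0.3, -0.2]
finger_gap: 0.0853
finger_force: 0.0
```

```bash
python3 - <<'E'
from h import *
import pickle
m=pickle.load(open('w8.pkl','rb'))
print(plane('w',[(253,195),(251,260)],.094,m).round(4).tolist())
E
python3 go.py .521 -.287 .177
```

```text
[[0.5543, -0.2435], [0.5197, -0.2859]]
tool [0.5395 0.2019 0.1766] yaw 52.47 tilt [-0.0003 -0.0003] shift units [-3.990e+00  2.832e+00 -3.000e-03] f [-0.7  0.3 -0.2] gap 0.0853
```

>>> {"name": "arm_command", "arguments": {"targets": [{"x": -0.2,"y": 0.14,"z": 0,"ax": 0,"ay": 0,"az": 0,"fingers": 1},{"x": -0.31,"y": 0.22,"z": 0,"ax": 0,"ay": 0,"az": 0,"fingers": 1},{"x": -0.31,"y": 0.22,"z": 0,"ax": 0,"ay": 0,"az": 0,"fingers": 1},{"x": -0.31,"y": 0.22,"z": 0,"ax": 0,"ay": 0,"az": 0,"fingers": 1},{"x": -0.31,"y": 0.22,"z": 0,"ax": 0,"ay": 0,"az": 0,"fingers": 1},{"x": -0.31,"y": 0.22,"z": 0,"ax": 0,"ay": 0,"az": 0,"fingers": 1},{"x": -0.31,"y": 0.22,"z": 0,"ax": 0,"ay": 0,"az": 0,"fingers": 1},{"x": -0.31,"y": 0.22,"z": 0,"ax": 0,"ay": 0,"az": 0,"fingers": 1},{"x": -0.31,"y": 0.22,"z": 0,"ax": 0,"ay": 0,"az": 0,"fingers": 1},{"x": -0.31,"y": 0.22,"z": 0,"ax": 0,"ay": 0,"az": 0,"fingers": 1}]}}

```text
time_s: 26.55
tool_pos: [0.5239, -0.166, 0.1765]
eef_rot: [-2.817, -1.39, 0.0]
contact_force: [1.3, -0.2, 0.1]
finger_gap: 0.0855
finger_force: 0.0
```

>>> {"name": "arm_command", "arguments": {"targets": [{"x": -0.31,"y": 0.22,"z": 0,"ax": 0,"ay": 0,"az": 0,"fingers": 1},{"x": -0.31,"y": 0.22,"z": 0,"ax": 0,"ay": 0,"az": 0,"fingers": 1},{"x": -0.25,"y": 0.17,"z": 0,"ax": 0,"ay": 0,"az": 0,"fingers": 1},{"x": -0.13,"y": 0.09,"z": 0,"ax": 0,"ay": 0,"az": 0,"fingers": 1},{"x": 0,"y": 0,"z": 0,"ax": 0,"ay": 0,"az": 0,"fingers": 1},{"x": 0,"y": 0,"z": 0,"ax": 0,"ay": 0,"az": 0,"fingers": 1},{"x": 0,"y": 0,"z": 0,"ax": 0,"ay": 0,"az": 0,"fingers": 1}]}}

```text
time_s: 27.13
tool_pos: [0.5189, -0.2851, 0.1762]
eef_rot: [-2.817, -1.387, 0.001]
contact_force: [0.6, 0.7, 0.5]
finger_gap: 0.0853
finger_force: 0.0
```

```bash
python3 go.py .520 -.2865 .037; python3 w.py w9
python3 - <<'E'
from h import *
a=cv2.imread('pics/w9.png');b=r.grab_frame('top')[:,:,::-1]
cv2.imwrite('pics/c9.png',np.hstack([cv2.resize(a[:,180:330],None,fx=1.5,fy=1.5),cv2.resize(b[120:240,100:245],(540,576*0+447)) if 0 else cv2.copyMakeBorder(cv2.resize(b[120:240,100:240],(560,480)),0,96,0,0,cv2.BORDER_CONSTANT)]))
E
```

```text
tool [ 0.5189 -0.2851  0.1762] yaw 52.44 tilt [-0.0009  0.0009] shift units [-0.005  0.019  1.392] f [0.6 0.7 0.5] gap 0.0853
[ 0.51891855 -0.28511399  0.17621572] [-0.19  0.45  0.86  1.58 -0.35  1.28  0.07]
[[0.61, 0.793, -0.001], [0.793, -0.61, 0.001], [0.0, -0.001, -1.0]]
[ 0.56  -0.233  0.319]
```

View pics/c9.png

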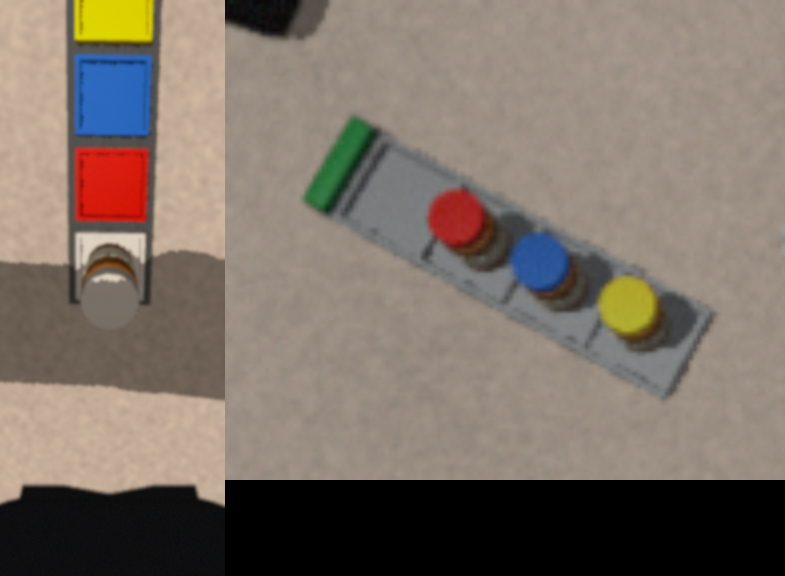

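The three placed bottles stand upright in their pockets, in the order red, blue, yellow from the green side. White's cap is at about (253,199), so it is aligned for the grasp.

>>> {"name": "arm_command", "arguments": {"targets": [{"x": -0.02,"y": 0.01,"z": 0.2,"ax": 0,"ay": 0,"az": 0,"fingers": 1},{"x": 0,"y": 0,"z": 0.3,"ax": 0,"ay": 0,"az": 0,"fingers": 1},{"x": 0,"y": 0,"z": 0.3,"ax": 0,"ay": 0,"az": 0,"fingers": 1},{"x": 0,"y": 0,"z": 0.3,"ax": 0,"ay": 0,"az": 0,"fingers": 1},{"x": 0,"y": 0,"z": 0.2,"ax": 0,"ay": 0,"az": 0,"fingers": 1},{"x": 0,"y": 0,"z": 0.1,"ax": 0,"ay": 0,"az": 0,"fingers": 1},{"x": 0,"y": 0,"z": 0,"ax": 0,"ay": 0,"az": 0,"fingers": 1},{"x": 0,"y": 0,"z": 0,"ax": 0,"ay": 0,"az": 0,"fingers": 1},{"x": 0,"y": 0,"z": 0,"ax": 0,"ay": 0,"az": 0,"fingers": 0.6},{"x": 0,"y": 0,"z": 0,"ax": 0,"ay": 0,"az": 0,"fingers": 0.45}], "squeeze": 35}}

```text
time_s: 28.07
tool_pos: [0.5194, -0.289, 0.0386]
eef_rot: [2.818, 1.384, 0.003]
contact_force: [-0.1, 0.7, 0.5]
finger_gap: 0.064
finger_force: 0.0
```

>>> {"name": "arm_command", "arguments": {"targets": [{"x": 0,"y": 0,"z": 0,"ax": 0,"ay": 0,"az": 0,"fingers": 0.2},{"x": 0,"y": 0,"z": 0,"ax": 0,"ay": 0,"az": 0,"fingers": 0.2},{"x": 0,"y": 0,"z": 0,"ax": 0,"ay": 0,"az": 0,"fingers": 0.2},{"x": 0,"y": 0,"z": 0,"ax": 0,"ay": 0,"az": 0,"fingers": 0.2},{"x": 0,"y": 0,"z": 0,"ax": 0,"ay": 0,"az": 0,"fingers": 0.2},{"x": 0,"y": 0,"z": 0,"ax": 0,"ay": 0,"az": 0,"fingers": 0.2},{"x": 0,"y": 0,"z": 0,"ax": 0,"ay": 0,"az": 0,"fingers": 0.2},{"x": 0,"y": 0,"z": 0,"ax": 0,"ay": 0,"az": 0,"fingers": 0.2}]}}

```text
time_s: 28.73
tool_pos: [0.5187, -0.2886, 0.0376]
eef_rot: [2.82, 1.384, 0.001]
contact_force: [-1.4, 1.8, 5.6]
finger_gap: 0.0314
finger_force: 34.4
```

>>> {"name": "arm_command", "arguments": {"targets": [{"x": 0,"y": 0,"z": -0.1,"ax": 0,"ay": 0,"az": 0,"fingers": 0.2},{"x": 0,"y": 0,"z": -0.2,"ax": 0,"ay": 0,"az": 0,"fingers": 0.2},{"x": 0,"y": 0,"z": -0.3,"ax": 0,"ay": 0,"az": 0,"fingers": 0.2},{"x": 0,"y": 0,"z": -0.3,"ax": 0,"ay": 0,"az": 0,"fingers": 0.2},{"x": 0,"y": 0,"z": -0.4,"ax": 0,"ay": 0,"az": 0,"fingers": 0.2},{"x": 0,"y": 0,"z": 0,"ax": 0,"ay": 0,"az": 0,"fingers": 0.2},{"x": 0,"y": 0,"z": 0,"ax": 0,"ay": 0,"az": -0.13,"fingers": 0.2},{"x": 0,"y": 0,"z": 0,"ax": 0,"ay": 0,"az": -0.13,"fingers": 0.2},{"x": 0,"y": 0,"z": 0,"ax": 0,"ay": 0,"az": 0,"fingers": 0.2},{"x": 0,"y": 0,"z": 0,"ax": 0,"ay": 0,"az": 0,"fingers": 0.2}]}}

```text
time_s: 29.57
tool_pos: [0.5182, -0.2885, 0.167]
eef_rot: [-2.667, -1.66, -0.0]
contact_force: [-0.5, -0.3, -0.3]
finger_gap: 0.0312
finger_force: 34.8
```

```bash
python3 go.py .5635 .249 .165
```

```text
tool [ 0.5182 -0.2885  0.167 ] yaw 63.81 tilt [0.0002 0.0002] shift units [ 5.023 -1.966  0.022] f [-0.5 -0.3 -0.3] gap 0.0312
```

>>> {"name": "arm_command", "arguments": {"targets": [{"x": 0.15,"y": -0.06,"z": 0,"ax": 0,"ay": 0,"az": 0,"fingers": 0.2},{"x": 0.35,"y": -0.137,"z": 0,"ax": 0,"ay": 0,"az": 0,"fingers": 0.2},{"x": 0.35,"y": -0.137,"z": 0,"ax": 0,"ay": 0,"az": 0,"fingers": 0.2},{"x": 0.35,"y": -0.137,"z": 0,"ax": 0,"ay": 0,"az": 0,"fingers": 0.2},{"x": 0.35,"y": -0.137,"z": 0,"ax": 0,"ay": 0,"az": 0,"fingers": 0.2},{"x": 0.35,"y": -0.137,"z": 0,"ax": 0,"ay": 0,"az": 0,"fingers": 0.2},{"x": 0.35,"y": -0.137,"z": 0,"ax": 0,"ay": 0,"az": 0,"fingers": 0.2},{"x": 0.35,"y": -0.137,"z": 0,"ax": 0,"ay": 0,"az": 0,"fingers": 0.2},{"x": 0.35,"y": -0.137,"z": 0,"ax": 0,"ay": 0,"az": 0,"fingers": 0.2},{"x": 0.35,"y": -0.137,"z": 0,"ax": 0,"ay": 0,"az": 0,"fingers": 0.2}]}}

```text
time_s: 30.4
tool_pos: [0.5465, 0.0666, 0.1669]
eef_rot: [-2.668, -1.659, -0.0]
contact_force: [0.6, -0.4, -1.3]
finger_gap: 0.0313
finger_force: 34.9
```

>>> {"name": "arm_command", "arguments": {"targets": [{"x": 0.35,"y": -0.137,"z": 0,"ax": 0,"ay": 0,"az": 0,"fingers": 0.2},{"x": 0.35,"y": -0.137,"z": 0,"ax": 0,"ay": 0,"az": 0,"fingers": 0.2},{"x": 0.35,"y": -0.137,"z": 0,"ax": 0,"ay": 0,"az": 0,"fingers": 0.2},{"x": 0.35,"y": -0.137,"z": 0,"ax": 0,"ay": 0,"az": 0,"fingers": 0.2},{"x": 0.2,"y": -0.08,"z": 0,"ax": 0,"ay": 0,"az": 0,"fingers": 0.2},{"x": 0.12,"y": -0.05,"z": 0,"ax": 0,"ay": 0,"az": 0,"fingers": 0.2},{"x": 0,"y": 0,"z": 0,"ax": 0,"ay": 0,"az": 0,"fingers": 0.2},{"x": 0,"y": 0,"z": 0,"ax": 0,"ay": 0,"az": 0,"fingers": 0.2},{"x": 0,"y": 0,"z": 0,"ax": 0,"ay": 0,"az": 0,"fingers": 0.2}]}}

```text
time_s: 31.15
tool_pos: [0.5618, 0.2464, 0.1669]
eef_rot: [2.667, 1.658, -0.001]
contact_force: [0.3, -1.1, -0.4]
finger_gap: 0.0311
finger_force: 34.9
```

```bash
python3 go.py .5635 .249 .036
```

```text
tool [0.5618 0.2464 0.1669] yaw 63.75 tilt [ 0.0002 -0.0013] shift units [0.032 0.003 1.309] f [ 0.3 -1.1 -0.4] gap 0.0311
```

>>> {"name": "arm_command", "arguments": {"targets": [{"x": 0.02,"y": 0,"z": 0.2,"ax": 0,"ay": 0,"az": 0,"fingers": 0.2},{"x": 0,"y": 0,"z": 0.3,"ax": 0,"ay": 0,"az": 0,"fingers": 0.2},{"x": 0,"y": 0,"z": 0.3,"ax": 0,"ay": 0,"az": 0,"fingers": 0.2},{"x": 0,"y": 0,"z": 0.2,"ax": 0,"ay": 0,"az": 0,"fingers": 0.2},{"x": 0,"y": 0,"z": 0.15,"ax": 0,"ay": 0,"az": 0,"fingers": 0.2},{"x": 0,"y": 0,"z": 0.1,"ax": 0,"ay": 0,"az": 0,"fingers": 0.2},{"x": 0,"y": 0,"z": 0.05,"ax": 0,"ay": 0,"az": 0,"fingers": 0.2},{"x": 0,"y": 0,"z": 0,"ax": 0,"ay": 0,"az": 0,"fingers": 0.2},{"x": 0,"y": 0,"z": 0,"ax": 0,"ay": 0,"az": 0,"fingers": 0.2}]}}

```text
time_s: 31.9
tool_pos: [0.5629, 0.2504, 0.0377]
eef_rot: [2.665, 1.663, 0.002]
contact_force: [0.5, 0.1, -1.3]
finger_gap: 0.0315
finger_force: 34.9
```

>>> {"name": "arm_command", "arguments": {"targets": [{"x": 0,"y": 0,"z": 0.02,"ax": 0,"ay": 0,"az": 0,"fingers": 0.2},{"x": 0,"y": 0,"z": 0.02,"ax": 0,"ay": 0,"az": 0,"fingers": 0.2},{"x": 0,"y": 0,"z": 0.01,"ax": 0,"ay": 0,"az": 0,"fingers": 0.2},{"x": 0,"y": 0,"z": 0,"ax": 0,"ay": 0,"az": 0,"fingers": 0.2}]}}

```text
time_s: 32.23
tool_pos: [0.5626, 0.2512, 0.0326]
eef_rot: [-2.664, -1.665, -0.002]
contact_force: [-1.0, -0.4, 3.3]
finger_gap: 0.0309
finger_force: 35.2
```

>>> {"name": "arm_command", "arguments": {"targets": [{"x": 0,"y": 0,"z": 0,"ax": 0,"ay": 0,"az": 0,"fingers": 0.45},{"x": 0,"y": 0,"z": 0,"ax": 0,"ay": 0,"az": 0,"fingers": 0.6},{"x": 0,"y": 0,"z": 0,"ax": 0,"ay": 0,"az": 0,"fingers": 0.9},{"x": 0,"y": 0,"z": 0,"ax": 0,"ay": 0,"az": 0,"fingers": 1},{"x": 0,"y": 0,"z": 0,"ax": 0,"ay": 0,"az": 0,"fingers": 1},{"x": 0,"y": 0,"z": 0,"ax": 0,"ay": 0,"az": 0,"fingers": 1},{"x": 0,"y": 0,"z": 0,"ax": 0,"ay": 0,"az": 0,"fingers": 1}]}}

```text
time_s: 32.82
tool_pos: [0.5621, 0.2509, 0.0317]
eef_rot: [2.664, 1.665, -0.0]
contact_force: [0.8, -0.1, -0.6]
finger_gap: 0.0853
finger_force: 0.0
```

>>> {"name": "arm_command", "arguments": {"targets": [{"x": 0,"y": 0,"z": -0.15,"ax": 0,"ay": 0,"az": 0,"fingers": 1},{"x": 0,"y": 0,"z": -0.3,"ax": 0,"ay": 0,"az": 0,"fingers": 1},{"x": 0,"y": 0,"z": -0.4,"ax": 0,"ay": 0,"az": 0,"fingers": 1},{"x": 0,"y": 0,"z": -0.4,"ax": 0,"ay": 0,"az": 0,"fingers": 1},{"x": 0,"y": 0,"z": -0.4,"ax": 0,"ay": 0,"az": 0,"fingers": 1},{"x": -0.35,"y": 0,"z": 0,"ax": 0,"ay": 0,"az": 0,"fingers": 1},{"x": -0.35,"y": 0,"z": 0,"ax": 0,"ay": 0,"az": 0,"fingers": 1},{"x": -0.35,"y": 0,"z": 0,"ax": 0,"ay": 0,"az": 0,"fingers": 1},{"x": 0,"y": 0,"z": 0,"ax": 0,"ay": 0,"az": 0,"fingers": 1},{"x": 0,"y": 0,"z": 0,"ax": 0,"ay": 0,"az": 0,"fingers": 1}]}}

```text
time_s: 33.65
tool_pos: [0.5158, 0.1545, 0.1974]
eef_rot: [-2.666, -1.659, -0.002]
contact_force: [0.1, 1.3, 0.9]
finger_gap: 0.0853
finger_force: 0.0
```

```bash
python3 w.py w10
python3 - <<'E'
from h import *
a=cv2.imread('pics/w10.png');b=r.grab_frame('scene')[:,:,::-1]
cv2.imwrite('pics/c10.png',np.hstack([cv2.resize(a[0:300,160:350],(380,600)),cv2.resize(b[90:300,240:410],(420,519))[:519] if 0 else cv2.copyMakeBorder(cv2.resize(b[100:220,260:420],(420,315)),0,285,0,0,cv2.BORDER_CONSTANT)]))
E
```

```text
[0.51580665 0.1545125  0.19736901] [-0.94  0.25  0.71  1.69 -0.17  1.26 -0.66]
[[0.442, 0.897, 0.0], [0.897, -0.442, 0.002], [0.001, -0.0, -1.0]]
[0.545 0.214 0.34 ]
```

View pics/c10.png

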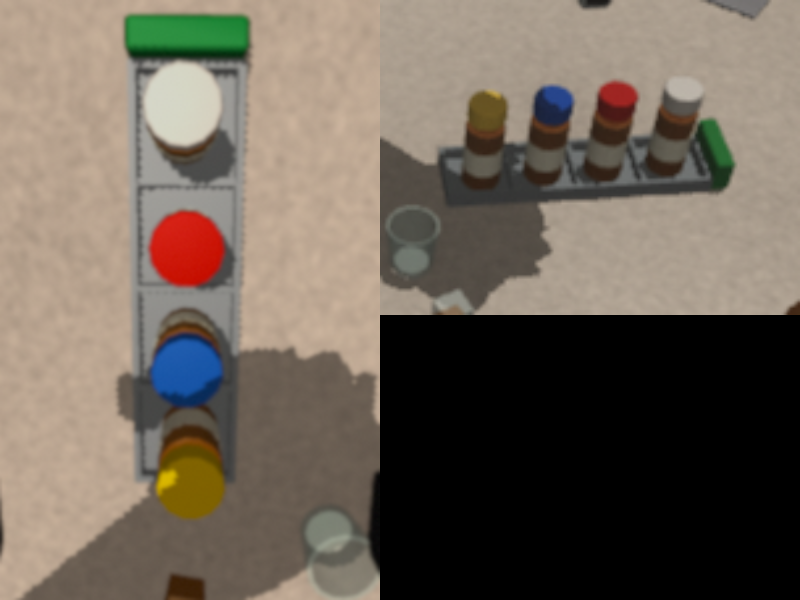

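All four bottles stand upright in their pockets in the order asked: white nearest the green block, then red, blue and yellow. The gripper is clear of everything.

```bash
python3 -c "
from plant import r
print(r.hand_in())"
```

```text
the job is handed in; nothing more can be done
None
```

I moved all four bottles into the feed tray in reverse order (white nearest the green block, then red, blue, yellow), each set down upright, and handed the job in after about 34 s of robot time.

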